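Lock the parts case onto the organiser

TASK

Set the small parts case on top of the black parts organiser so that its corner feet sit down in the four recesses of the organiser's lid and its lug stands in line between the organiser's two lugs. Then thread the locking rod through all three lugs until the rod's handle comes up against the outer lug, and leave it there so the stack is locked together. Set the case down rather than dropping it, and leave the other things on the bench alone.

Things in the scene. Friction and masses are not known exactly. Their poses are not given: they have to be found in the camera images.
- organiser: Black plastic parts organiser with grey lid, fixed, 120 (x) x 140 (y) x 90 mm high, lid 126 x 146 mm. Origin: centre of its underside, on the bench; z up. Its latched tray (not used) faces -x, the robot; its two lugs are on its +x side. Lid top at z = 90 mm, with four square recesses 24 x 24 mm, 5 mm deep, centred at x = +-40, y = +-45 mm.
- organiser_lugs (a point): Point on the axis of the organiser's two lug holes, midway between them (x 80, y 0, z 112 mm from its origin; axes as the organiser's). The lugs are upright plates 12 mm thick centred at y = +-40 mm (outer faces +-46), spanning x 64 to 96, z 50 to 128 mm, each with a round 20 mm hole along y. A lifted case passes over them with its feet above 130 mm.
- case: Small grey lidded parts case, loose, 0.4 to 0.65 kg, 110 (x) x 120 (y) mm, lid top 69 mm up; starts upright on the bench. Origin: centre of the footprint at the feet's underside; z up. Four round tapered feet, 19 mm diameter, 7 mm high, at x = +-40, y = +-45 mm. Seated, its origin is 85 mm above the organiser's, axes parallel, holes in line, feet with 2.5 mm play each way.
- case_handle (a point): Middle of the carrying bar on the case's lid, 105 mm above the feet's underside (x 0, y 0). The bar runs along the case's y, 96 mm long, 20 mm wide (x), 16 mm high, with 28 mm of free space beneath it and a post at each end (inner faces 72 mm apart). Axes as the case's.
- case_lug (a point): Centre of the hole in the case's one lug (x 80, y 0, z 27 mm from the case's origin; axes as the case's). The lug is a plate 16 mm thick on the case's +x side, spanning x 53 to 96, z 11 to 43 mm, with a round 20 mm hole along y.
- rod: Locking rod, loose, 0.1 kg: round steel shaft, 10 mm diameter, 115 mm long (last 8 mm tapered), with a square wooden handle 22 x 22 x 100 mm too big for the holes. Origin: on the axis at the shoulder where shaft meets handle; x points along the shaft to the tip. Starts level in a rest, axis 50 mm above the bench, tip about to +y; lifts straight up. Balances 15 mm ahead of the shoulder.
- rod_tip (a point): Tip of the rod's shaft (x = +115 mm on the rod). Axes as the rod's.
- rod_grip (a point): A good place to hold the rod: on its axis in the handle, 60 mm behind the shoulder (x = -60; the handle spans x = -100 to 0), where the 22 mm wide handle overhangs the rest and is free on both sides and beneath. Axes as the rod's.
- rod_rest: Fixed wooden rest under the rod; base board 12 mm thick, 70 mm wide, from x = -35 to +115 mm; origin on the bench below the rod's starting shoulder, x along the rod. Two notched supports, open at the top: x = -23 to -5 (54 mm wide, cheeks up to z = 47 either side of the handle) and x = 79 to 97 (cheeks up to z = 53 beside the shaft).
- jar: Bystander: glass jam jar with closed twist cap, 68 mm diameter, 105 mm high, standing between the robot and the task's things. Origin: centre of its underside.
- tin: Bystander: closed steel tin, 66 mm diameter, 75 mm high, standing between the robot and the task's things. Origin: centre of its underside.
- mallet: Bystander: orange silicone mallet lying beyond the organiser, head 56 mm diameter, 95 mm long, handle 190 mm along its -x. Origin: on the bench under the head.
- clamp_a: Bystander: steel G-clamp lying flat, about 160 x 95 mm, 27 mm high, beyond the rod. Origin: on the bench, between its jaws.
- clamp_b: Bystander: the second, equal G-clamp, lying flat beyond the case; origin alike.
- screwdriver: Bystander: screwdriver lying to the right of the rod, along its x.
Things that resemble listed ones, but are neither listed nor needed, are in the scene too. What is shaped like the case but yellow is not meant.

How it is judged:
On the way, in this order (a step that is already met when the one before it is completed fails the run):
1. the case sits on the organiser with its feet in the recesses, let go (horizontal distance between case and organiser below 0.006 m and z of case in the frame of organiser between 0.082 and 0.088 m and angle between case's own z axis and vertical below 0.04 rad and angle between the x axis of case and the x axis of organiser, either way round below 0.08 rad and distance between case_lug and organiser_lugs below 0.01 m and contact force between the fingers and case below 0.2 N), for 0.2 s.
2. the rod passes through all three lugs, its handle against the outer lug (horizontal distance between case and organiser below 0.006 m and z of case in the frame of organiser between 0.082 and 0.088 m and angle between case's own z axis and vertical below 0.04 rad and angle between the x axis of case and the x axis of organiser, either way round below 0.08 rad and distance between case_lug and organiser_lugs below 0.01 m and x of rod in the frame of organiser between 0.071 and 0.089 m and z of rod in the frame of organiser between 0.103 and 0.121 m and x of rod_tip in the frame of organiser between 0.071 and 0.089 m and z of rod_tip in the frame of organiser between 0.103 and 0.121 m and ((y of rod in the frame of organiser between -0.058 and -0.042 m and y of rod_tip in the frame of organiser above 0.052 m) or (y of rod in the frame of organiser between 0.042 and 0.058 m and y of rod_tip in the frame of organiser below -0.052 m))), for 0.2 s.
At the end, for the whole second after the job is handed in: Case seated on the organiser: within 6 mm sideways, 3 mm in height, 0.04 rad tilt, 0.08 rad turn, lug holes within 10 mm. Rod through all three lugs, from either side: within 9 mm of the hole axis, shoulder within 12 mm of the outer lug, tip over 6 mm out of the other. Both at rest (all of step 2 and linear speed of each of case, rod below 0.02 m/s); the robot touches nothing.
It fails at once if the case is dropped: it falls faster than 0.5 m/s (some 13 mm) out of the fingers (linear speed of case above 0.5 m/s and contact force between the fingers and case below 0.05 N).
It fails at once if a bystander is shifted more than 40 mm (distance of any of jar, tin, mallet, clamp_a, clamp_b, screwdriver from where it was at the start of the episode above 0.04 m).
It fails at once if the jar or the tin is tipped over (angle between any of jar, tin's own z axis and vertical above 0.5 rad).
It also fails if it takes over 64 s, if anything falls off the work surface, if the arm or the gripper's body presses on something with over 40 N, if the wrist force passes 120 N, or if a joint passes its speed limit or range.

ROBOT

A 6-joint arm with a two-finger parallel gripper is mounted at the origin on the work surface. World frame = base frame: x ahead of the robot, y to its left, z up, the work surface at z = 0. Lengths are in m, angles in rad, forces in N, time in s.
With the tool pointing down it reaches from about 0.25 to 0.725 m from the base axis. Payload 4 kg.
Tool frame: the origin (TCP) lies where the fingers leave the gripper's body, on its centre line; the fingertips stand 73 mm ahead of it and the grasp point (between the pads) lies 54 mm ahead of it (bot.tip_reach is the z of the fingertips in the tool frame, in m); z points along the fingers, x is the direction in which the jaws open and shut, and the axes are right-handed (so a half turn about z gives the same grasp; the last joint's range is limited). The gripper opens to 85 mm and grips with 20 to 120 N. Pads are 22 mm wide; open, the fingers measure 114 mm over their backs; the gripper's body (76 mm by 85 mm) begins 54 mm behind the grasp point. The pads swing forward as they close: fully open they stand 13 mm farther back than shut.
Start: joints at [-1.117, 0.241, 0.005, 1.335, 0, 1.571], TCP at [0.219, -0.449, 0.304] pointing down, gripper open.
Joint ranges: [-2.72, 2.72], [-1.05, 1.87], [-1.09, 1.28], [-1.99, 2.15], [-1.42, 1.44], [-3.14, 3.14]. Speed limits (rad/s): [2.79, 2.79, 3.14, 3.14, 3.14, 3.14].

INTERFACE

Orientations are given as a unit quaternion [x, y, z, w].
In Python, from workcell import bot, vision, job_done gives the robot as it stands.
- The arm moves only by the tool drive_tool, never from a script. Its argument "steps" is one flat list of numbers, 7 for each row, row after row: the shift along the tool's x, y, z in m, then the turn, a rotation vector about the tool's x, y, z in degrees, then the closure, from -1 (fully open) to 1 (shut). A call has 1 to 8 rows; each row shifts and turns the commanded pose from where the row before left it, along the tool's axes as they then stand; what a row does not reach is not made up. A row lasts 1/12 s, in which the tool goes at most 41.7 mm and 7.16 degrees, less where a joint would pass 70% of its speed; a pose out of reach is approached as far as the arm can. A call is refused whole if a number of a shift passes 0.0417 or a number of a turn 7.16, either way. A call with a gripper value outside its range is refused whole. The fingers move at their own pace and stop on an object; the grip force is fixed at half the most. Time passes only in rows, so rows that do not move let the fingers close. It gives the time, the measured TCP pose, the force and the opening at its end, in the units of the state.
- bot.get_obs(): the state, without advancing time (a new reading comes with each control period).
- vision.camera(name): name is "scene" or "side" or "wrist"; returns (picture, depth): 420x560x3 uint8, red, green, blue; 420x560 float32, m along the optical axis (not along the pixel's ray), 0 where there is no reading.
- vision.camera_model(name): a dict with "mtx" (3x3 intrinsics, pixels), "rvec" (rotation vector, rad) and "tvec" (3), from world to camera coordinates, as OpenCV has them. Camera axes: x right, y down, z forward; pixel columns grow to the right and rows downward; lengths in m; the calibration is good to about 2 mm. A picture is of the moment at which its call begins: read the wrist's pose just before it. camera_model takes no time and is no camera call; for the wrist camera it gives the pose at the moment of the call.
- job_done(): hands the job in, once; it reports no verdict.
The state is a dict: "clock": time; "joint_pos": joint angles; "joint_vel": joint speeds; "tau": joint torques, N m; "eef_pos": TCP position; "tool_rot": TCP orientation; "ft_force": force on the tool from outside, world axes, zero at the start; "ft_torque": the same for the moment, N m; "grip_width": finger opening in m.
Only numpy, scipy, OpenCV 4.12 (cv2) and the standard library are available. Lean on these libraries where they do the work, as an engineer would, in place of code of your own. Each camera call takes 0.05 s, during which the arm holds its last target.

## Working session

There is one attempt and no reset: what is moved stays moved. The work goes in short steps, Python scripts to look and compute and a tool call to move; the robot and the scene stay as the last step left them, time stands still between calls to the robot, and variables do not carry over. Pictures are saved under pics/ and viewed, and the job is handed in when it is done.

Besides the shell and the picture viewer there is one more tool, called after "Call:" as a command line: name --argument value ..., lists and objects as JSON in quotes. drive_tool: Moves the arm, as the interface text tells. Its arguments: {"type":"object","properties":{"steps":{"type":"array"}},"required":["steps"]}

```bash
ls; mkdir -p pics; cat > h.py <<'E'
import numpy as np, cv2
from workcell import bot, vision, job_done
def cam(n):
    m=vision.camera_model(n); im,d=vision.camera(n); return im,d,m
def save(n,im): cv2.imwrite('pics/'+n,cv2.cvtColor(im,cv2.COLOR_RGB2BGR))
def world(d,m):
    K=np.array(m['mtx']);R=cv2.Rodrigues(np.array(m['rvec'],float))[0];t=np.array(m['tvec'],float).ravel()
    v,u=np.indices(d.shape)
    p=np.stack([(u-K[0,2])/K[0,0]*d,(v-K[1,2])/K[1,1]*d,d],-1)
    w=(p-t)@R
    w[d<=0]=np.nan
    return w
def proj(P,m):
    return cv2.projectPoints(np.array(P,float).reshape(-1,3),np.array(m['rvec'],float),np.array(m['tvec'],float),np.array(m['mtx'],float),None)[0].reshape(-1,2)
E
python3 - <<'E'
from h import *
print(bot.get_obs())
for n in ['scene','side']:
    im,d,m=cam(n); save(n+'0.png',im); np.savez(n+'0.npz',im=im,d=d,mtx=m['mtx'],rvec=m['rvec'],tvec=m['tvec'])
E
```

```text
pics
{'clock': 0.0, 'joint_pos': array([-1.11699409e+00,  2.41386017e-01,  3.74419593e-03,  1.33522768e+00,
        5.90106140e-06,  1.57079079e+00]), 'joint_vel': array([-8.84214401e-04, -8.57590014e-04, -1.26670981e-03,  1.55230775e-04,
        1.03126928e-03,  8.51131486e-05]), 'tau': array([ 1.66769723e-04, -3.72320330e+01,  2.52406651e+01,  1.69925956e-02,
        8.51068557e-05,  3.35894992e-07]), 'eef_pos': array([ 0.21898249, -0.44895859,  0.30303391]), 'tool_rot': array([ 8.48053512e-01, -5.29909582e-01, -8.77514819e-04, -5.51804538e-04]), 'ft_force': array([-0.54429174, -0.20650499,  0.01603016]), 'ft_torque': array([-0.00321188, -0.01120202, -0.03069628]), 'grip_width': 0.085315624144512}
```

View pics/scene0.png

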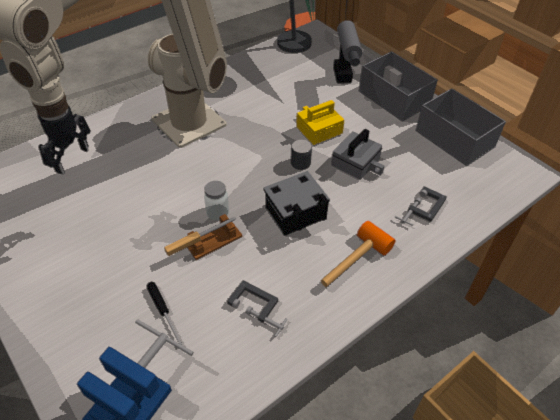

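View pics/side0.png

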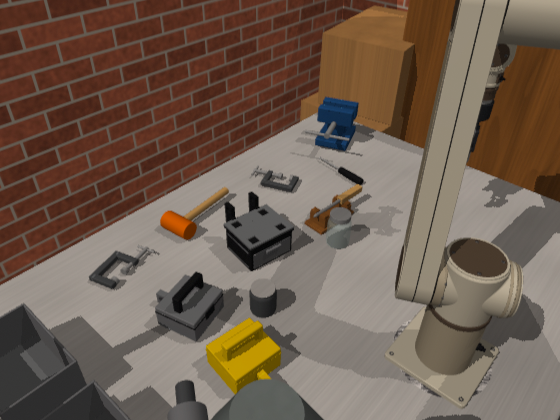

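The scene view shows the grey case with its black bar at (357,155); the yellow look-alike is at (320,122), and two open grey boxes stand at (398,85) and (458,125). The organiser is at (297,202), with its lugs at its far side. The rod lies in its rest at (205,238). Rod-like things are the screwdriver (160,300) and the mallet handle (345,262). I choose the grey case and the wooden-handled rod, then crop and measure them.

```bash
python3 - <<'E'
from h import *
tops=[]
for n in ['scene','side']:
    z=np.load(n+'0.npz'); m=dict(mtx=z['mtx'],rvec=z['rvec'],tvec=z['tvec']); w=world(z['d'],m); im=z['im']
    print(n,'campos',-cv2.Rodrigues(m['rvec'])[0].T@m['tvec'].ravel())
    # bench z
    # ortho 2mm/px : x 0.2..0.9 up, y -0.5..0.5
    S=600
    o=np.full((600,800,3),255,np.uint8); H=np.full((600,800),-1.)
    P=w.reshape(-1,3);C=im.reshape(-1,3)
    ok=np.isfinite(P[:,0])&(P[:,2]>-.02)&(P[:,2]<.25)
    P=P[ok];C=C[ok];i=np.argsort(P[:,2]);P=P[i];C=C[i]
    r=((0.85-P[:,0])*1000).astype(int); c=((0.4-P[:,1])*1000).astype(int)
    for dr in(0,1):
      for dc in (0,1):
        k=(r+dr>=0)&(r+dr<600)&(c+dc>=0)&(c+dc<800)
        o[r[k]+dr,c[k]+dc]=C[k]
    save('top_'+n+'.png',o)
    b=w[(np.abs(w[...,2])<.01)]
    print(np.median(b[:,2]))
    im2=im
z=np.load('scene0.npz')['im'];save('crop_s.png',cv2.resize(z[110:270,150:400],(800,512),interpolation=cv2.INTER_CUBIC))
z=np.load('side0.npz')['im'];save('crop_d.png',cv2.resize(z[170:350,140:390],(800,576),interpolation=cv2.INTER_CUBIC))
E
```

```text
scene campos [ 1.32535471 -0.65679021  1.2070521 ]
0.00024045275622548387
side campos [-0.14453317  0.74730114  0.93363055]
0.001186351675255888
```

View pics/top_scene.png

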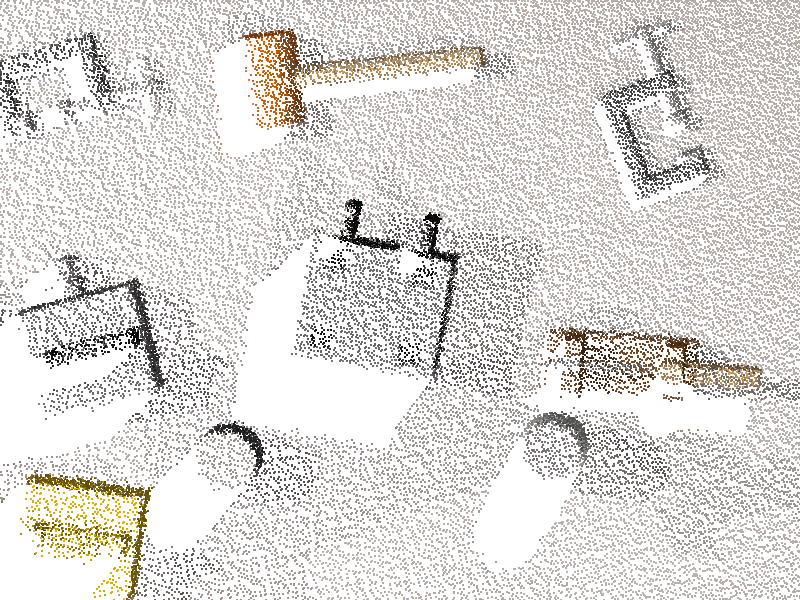

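View pics/top_side.png

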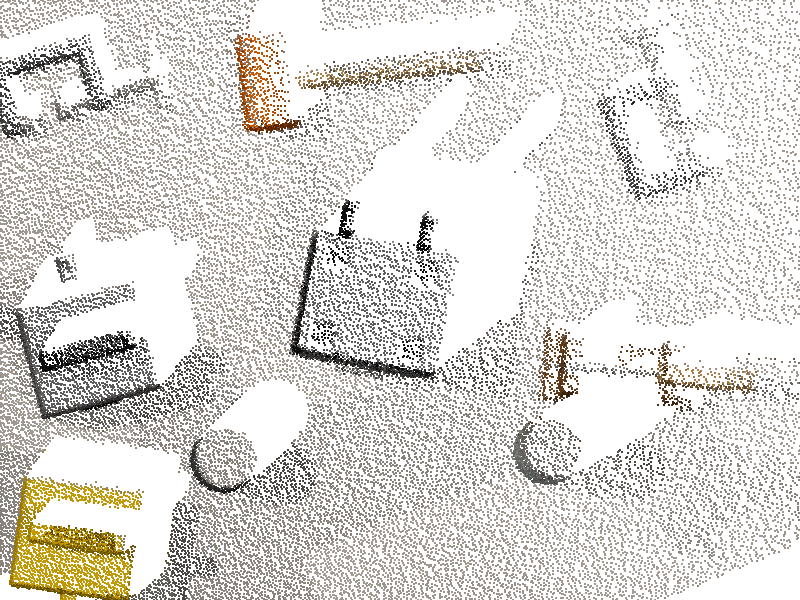

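View pics/crop_s.png

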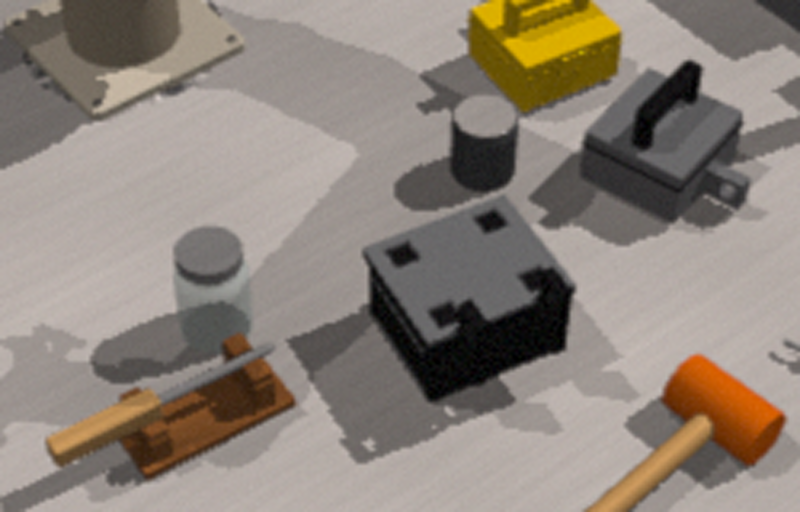

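View pics/crop_d.png

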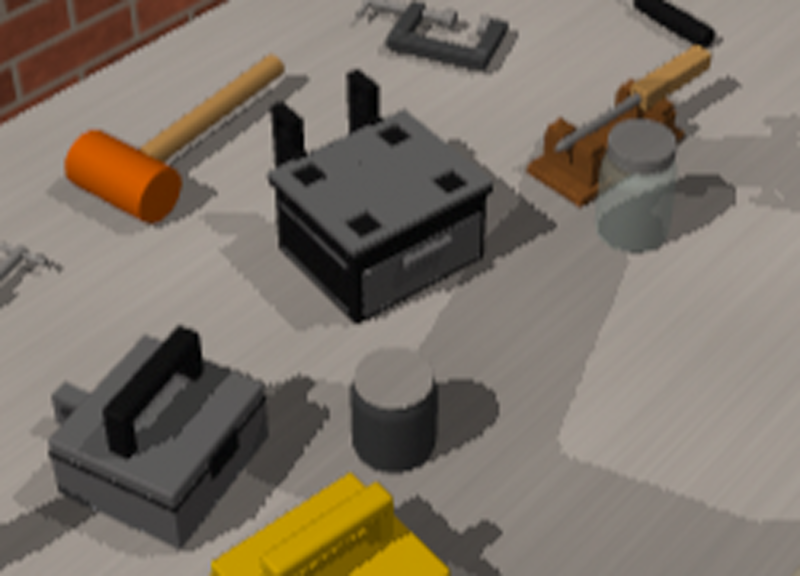

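```bash
cat > fit.py <<'E'
from h import *
from scipy.optimize import least_squares
def B(x0,x1,y0,y1,z0,z1): return np.array([[x0,y0,z0],[x1,y1,z1]])
ORG=[B(-.06,.06,-.07,.07,0,.08),B(-.063,.063,-.073,.073,.08,.09),B(.064,.096,.034,.046,.05,.128),B(.064,.096,-.046,-.034,.05,.128)]
CASE=[B(-.055,.055,-.06,.06,.007,.069),B(-.01,.01,-.048,.048,.097,.113),B(-.01,.01,.036,.048,.069,.1),B(-.01,.01,-.048,-.036,.069,.1),B(.053,.096,-.008,.008,.011,.043)]
ROD=[B(-.1,0,-.011,.011,.039,.061),B(0,.115,-.005,.005,.045,.055)]
REST=[B(-.035,.115,-.035,.035,0,.012)]
def sdf(p,boxes):
    D=[]
    for b in boxes:
        q=np.abs(p-b.mean(0))-(b[1]-b[0])/2
        D.append(np.linalg.norm(np.maximum(q,0),axis=1)+np.minimum(q.max(1),0))
    return np.min(D,0)
def local(P,q,z=0):
    c,s=np.cos(q[2]),np.sin(q[2]); d=P-np.array([q[0],q[1],0 if len(q)<4 else q[3]])
    return np.c_[c*d[:,0]+s*d[:,1],-s*d[:,0]+c*d[:,1],d[:,2]]
def fit(P,boxes,q,zmin=.02,it=4,pad=(.03,.015,.008,.006)):
    q=np.array(q,float)
    for k in range(it):
        L=local(P,q); 
        sel=(np.abs(sdf(L,boxes))<pad[k])&(P[:,2]>zmin)
        r=least_squares(lambda x:sdf(local(P[sel],x),boxes),q,loss='soft_l1',f_scale=.002,x_scale=[.01,.01,.1])
        q=r.x
    return q,sel.sum(),np.median(np.abs(r.fun))
def cloud(n):
    z=np.load(n); m=dict(mtx=z['mtx'],rvec=z['rvec'],tvec=z['tvec']); w=world(z['d'],m).reshape(-1,3)
    return w[np.isfinite(w[:,0])]
E
python3 - <<'E'
from fit import *
A=cloud('scene0.npz');D=cloud('side0.npz')
for nm,bx,q,zm in [('org',ORG,[.545,.025,-.17],.02),('case',CASE,[.48,.31,.25],.02),('rod',ROD,[.475,-.29,1.74],.036)]:
    for P,l in((A,'scene'),(D,'side'),(np.r_[A,D],'both')): print(nm,l,fit(P,bx,q,zm))
E
```

```text
org scene (array([ 0.54580414,  0.02496485, -0.17930946]), np.int64(2660), np.float64(0.0013693537030180294))
org side (array([ 0.54533615,  0.02663313, -0.18093094]), np.int64(3074), np.float64(0.001271098544196235))
org both (array([ 0.54554668,  0.02592744, -0.18134632]), np.int64(5733), np.float64(0.001405713798849538))
case scene (array([0.49994078, 0.31042345, 0.25824535]), np.int64(1555), np.float64(0.0015453988345359576))
case side (array([0.50146454, 0.31207755, 0.25264633]), np.int64(2886), np.float64(0.000975447627192756))
case both (array([0.50105463, 0.31161606, 0.25185005]), np.int64(4437), np.float64(0.001206358417843105))
rod scene (array([ 0.4777783 , -0.25938965,  1.4988473 ]), np.int64(556), np.float64(0.0013549924598283414))
rod side (array([ 0.47570757, -0.25978935,  1.53724032]), np.int64(376), np.float64(0.0015152783464962329))
rod both (array([ 0.47752987, -0.25920041,  1.50572443]), np.int64(922), np.float64(0.0013851564948873366))
```

```bash
cat > plan.py <<'E'
from h import *
from scipy.spatial.transform import Rotation as R, Slerp
def down(yaw):
    x=np.array([np.cos(yaw),np.sin(yaw),0]);z=np.array([0,0,-1.]);return R.from_matrix(np.c_[x,np.cross(z,x),z])
def plan(p,yaw,n,g,start=None,dp=4,ease=False):
    """rows to TCP p, tool yaw, n rows"""
    if start is None:
        o=bot.get_obs();p0=o['eef_pos'];r0=R.from_quat(o['tool_rot'])
    else: p0,r0=start
    p=np.array(p,float);r1=down(yaw)
    s=Slerp([0,1],R.concatenate([r0,r1])); pc=p0.copy();rc=r0;rows=[]
    T=np.arange(1,n+1)/n
    if ease: T=(1-np.cos(np.pi*T))/2
    for t in T:
        pt=p0+(p-p0)*t;rt=s(t)
        d=np.round(rc.inv().apply(pt-pc),dp);a=np.round(np.degrees((rc.inv()*rt).as_rotvec()),1)
        pc=pc+rc.apply(d);rc=rc*R.from_rotvec(np.radians(a));rows.append([*d,*a,g])
    print('max',np.abs(np.array(rows)[:,:6]).max(0))
    for i in range(0,n,8):
        print(', '.join('%g'%(v+0.) for r in rows[i:i+8] for v in r));print()
    return pc,rc
def st():
    o=bot.get_obs();r=R.from_quat(o['tool_rot']).as_matrix()
    print('t %.2f'%o['clock'],'p',o['eef_pos'].round(4),'yaw %.4f'%np.arctan2(r[1,0],r[0,0]),'tilt',r[:2,2].round(4),'F',o['ft_force'].round(2),'T',o['ft_torque'].round(2),'w %.4f'%o['grip_width'])
E
python3 - <<'E'
from plan import *
print(vision.camera_model('wrist'))
st()
plan([.42,-.29,.34],-.066,9,-1)
E
```

```text
{'mtx': array([[346.94929836,   0.        , 279.55302363],
       [  0.        , 346.94929836, 210.19081439],
       [  0.        ,   0.        ,   1.        ]]), 'rvec': array([-2.46100982,  1.53683865,  0.21299967]), 'tvec': array([-0.49960778, -0.03545699,  0.37784798])}
t 0.10 p [ 0.219  -0.449   0.3031] yaw -1.1171 tilt [-0.0008  0.0017] F [1.5  0.98 0.27] T [-0.03  0.01 -0.09] w 0.0852
max [1.87e-02 2.84e-02 4.20e-03 1.00e-01 1.00e-01 6.70e+00]
-0.0061, -0.0278, -0.0041, 0, 0, -6.7, -1, -0.0028, -0.0284, -0.0041, 0, 0, -6.7, -1, 0.0005, -0.0284, -0.0041, 0, 0, -6.7, -1, 0.0038, -0.0283, -0.0041, 0, 0, -6.7, -1, 0.0071, -0.0275, -0.004, 0, 0, -6.7, -1, 0.0103, -0.0266, -0.0041, -0.1, 0.1, -6.6, -1, 0.0133, -0.0252, -0.0041, 0, 0, -6.7, -1, 0.0161, -0.0235, -0.0042, 0, 0, -6.7, -1

0.0187, -0.0214, -0.0041, 0, 0, -6.7, -1
```

Call:
drive_tool --steps '[-0.0061,-0.0278,-0.0041,0,0,-6.7,-1,-0.0028,-0.0284,-0.0041,0,0,-6.7,-1,0.0005,-0.0284,-0.0041,0,0,-6.7,-1,0.0038,-0.0283,-0.0041,0,0,-6.7,-1,0.0071,-0.0275,-0.004,0,0,-6.7,-1,0.0103,-0.0266,-0.0041,0,0,-6.7,-1,0.0133,-0.0252,-0.0041,0,0,-6.7,-1,0.0161,-0.0235,-0.0042,0,0,-6.7,-1]'

```text
clock: 0.77
eef_pos: [0.3985, -0.3067, 0.3365]
tool_rot: [0.996, -0.088, -0.0, -0.0]
ft_force: [-0.2, 0.0, 0.0]
grip_width: 0.085
```

Call:
drive_tool --steps '[0.0187,-0.0214,-0.0041,0,0,-6.7,-1,0,0,0,0,0,0,-1,0,0,0,0,0,0,-1]'

```text
clock: 1.02
eef_pos: [0.4209, -0.2892, 0.3404]
tool_rot: [1.0, -0.031, -0.0, -0.0]
ft_force: [-0.1, 0.3, -0.4]
grip_width: 0.0853
```

```bash
python3 - <<'E'
from plan import *
st()
m=vision.camera_model('wrist');print('cam',-cv2.Rodrigues(m['rvec'])[0].T@m['tvec'])
im,d,m=cam('wrist');save('w1.png',im);np.savez('w1.npz',im=im,d=d,mtx=m['mtx'],rvec=m['rvec'],tvec=m['tvec'])
from fit import *
P=cloud('w1.npz');print(fit(P,ROD,[.4775,-.259,1.505],.036))
plan([.48,.02,.36],-.181,10,-1)
E
```

```text
t 1.02 p [ 0.4209 -0.2892  0.3404] yaw -0.0624 tilt [-0.0008  0.0003] F [-0.1   0.27 -0.45] T [0.   0.   0.03] w 0.0853
cam [ 0.42507531 -0.22079045  0.41031001]
(array([ 0.47969811, -0.26034932,  1.48535039]), np.int64(3831), np.float64(0.0006041533425122474))
max [0.004  0.0316 0.002  0.     0.1    0.7   ]
0.004, -0.0313, -0.002, 0, 0, 0.7, -1, 0.0036, -0.0314, -0.0019, 0, 0, 0.6, -1, 0.0033, -0.0313, -0.002, 0, 0, 0.7, -1, 0.0029, -0.0315, -0.002, 0, 0, 0.7, -1, 0.0025, -0.0314, -0.002, 0, 0, 0.6, -1, 0.0021, -0.0315, -0.0019, 0, 0, 0.7, -1, 0.0018, -0.0315, -0.002, 0, 0.1, 0.7, -1, 0.0014, -0.0315, -0.002, 0, 0, 0.6, -1

0.0011, -0.0316, -0.0019, 0, 0, 0.7, -1, 0.0007, -0.0315, -0.002, 0, 0, 0.7, -1
```

View pics/w1.png

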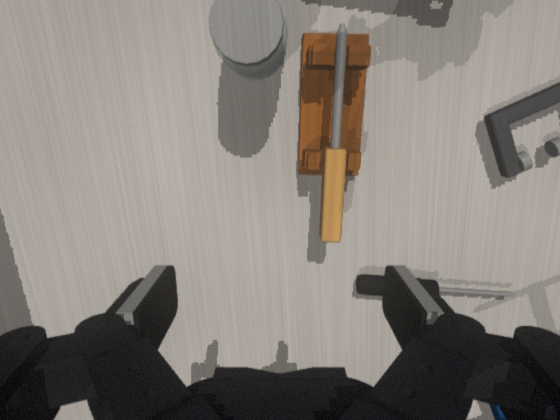

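The wrist view shows the rod's wooden handle at (334,195), with the steel shaft up to its tip at (342,28); the jar is at (247,30) and the screwdriver at (430,287). Next I look at the organiser.

```bash
python3 - <<'E'
from plan import *
plan([.54,-.04,.38],-.18,8,-1)
E
```

```text
max [0.0129 0.0333 0.005  0.     0.1    0.9   ]
0.0129, -0.0321, -0.005, 0, 0, 0.8, -1, 0.0125, -0.0323, -0.005, 0, 0, 0.9, -1, 0.012, -0.0325, -0.0049, 0, 0, 0.8, -1, 0.0116, -0.0327, -0.005, 0, 0, 0.8, -1, 0.011, -0.0328, -0.005, 0, 0, 0.8, -1, 0.0107, -0.033, -0.005, 0, 0.1, 0.9, -1, 0.0101, -0.0331, -0.0049, 0, 0, 0.8, -1, 0.0096, -0.0333, -0.005, 0, 0, 0.8, -1
```

Call:
drive_tool --steps '[0.0129,-0.0321,-0.005,0,0,0.8,-1,0.0125,-0.0323,-0.005,0,0,0.9,-1,0.012,-0.0325,-0.0049,0,0,0.8,-1,0.0116,-0.0327,-0.005,0,0,0.8,-1,0.011,-0.0328,-0.005,0,0,0.8,-1,0.0107,-0.033,-0.005,0,0,0.9,-1,0.0101,-0.0331,-0.0049,0,0,0.8,-1,0.0096,-0.0333,-0.005,0,0,0.8,-1]'

```text
clock: 1.73
eef_pos: [0.5398, -0.0404, 0.3806]
tool_rot: [0.996, -0.092, -0.0, 0.0]
ft_force: [0.3, -0.5, 0.2]
grip_width: 0.0854
```

Call:
drive_tool --steps '[0,0,0,0,0,0,-1,0,0,0,0,0,0,-1]'

```text
clock: 1.9
eef_pos: [0.5401, -0.04, 0.3801]
tool_rot: [0.996, -0.089, -0.0, 0.0]
ft_force: [-0.5, -0.4, -0.4]
grip_width: 0.0852
```

```bash
python3 - <<'E'
from plan import *
from fit import *
st()
im,d,m=cam('wrist');save('w2.png',im);np.savez('w2.npz',im=im,d=d,mtx=m['mtx'],rvec=m['rvec'],tvec=m['tvec'])
P=cloud('w2.npz');q=fit(P,ORG,[.5455,.026,-.181],.02);print(q)
L=local(P,q[0]);print('lid z',np.median(L[(np.abs(L[:,0])<.03)&(np.abs(L[:,1])<.06)][:,2]))
plan([.48,.235,.34],.252,10,-1)
E
```

```text
t 1.90 p [ 0.5401 -0.04    0.3801] yaw -0.1787 tilt [-0.001  -0.0004] F [-0.49 -0.35 -0.4 ] T [-0.07  0.05  0.02] w 0.0852
(array([ 0.54680127,  0.02529097, -0.18082526]), np.int64(20762), np.float64(0.0006042925748010464))
lid z 0.38791665947065135
max [0.0108 0.0283 0.004  0.     0.1    2.5   ]
-0.0108, -0.0261, 0.004, 0, 0, -2.5, -1, -0.0097, -0.0265, 0.004, 0, 0, -2.5, -1, -0.0085, -0.027, 0.004, 0, 0, -2.4, -1, -0.0073, -0.0272, 0.004, 0, 0, -2.5, -1, -0.0062, -0.0276, 0.004, 0, 0, -2.5, -1, -0.005, -0.0278, 0.004, 0, 0.1, -2.5, -1, -0.0037, -0.028, 0.0039, 0, 0, -2.4, -1, -0.0026, -0.0281, 0.004, 0, 0, -2.5, -1

-0.0013, -0.0282, 0.004, 0, 0, -2.5, -1, -0.0002, -0.0283, 0.004, 0, 0, -2.5, -1
```

View pics/w2.png

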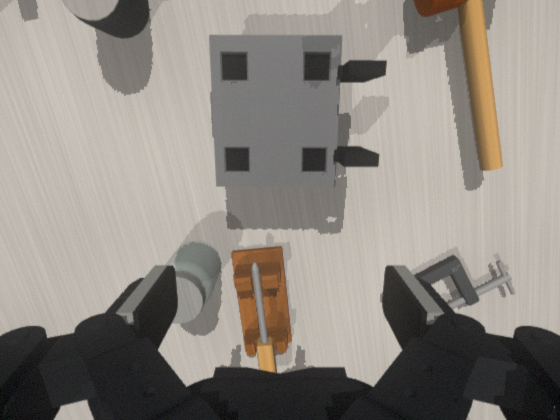

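The view shows the organiser's four recesses at (234,66), (317,66), (237,160) and (314,160), and the lugs at (362,71) and (357,157). I'll refine the pose from the recess centroids.

```bash
cat > rec.py <<'E'
from fit import *
z=np.load('w2.npz');m=dict(mtx=z['mtx'],rvec=z['rvec'],tvec=z['tvec']);g=cv2.cvtColor(z['im'],cv2.COLOR_RGB2GRAY)
q0=[.5468,.0253,-.181];c,s=np.cos(q0[2]),np.sin(q0[2])
M=np.array([[x,y] for x in(-.04,.04) for y in(-.045,.045)]);
uv=proj([[q0[0]+c*x-s*y,q0[1]+s*x+c*y,.09] for x,y in M],m)
K=m['mtx'];Rm=cv2.Rodrigues(m['rvec'])[0];C=-Rm.T@m['tvec'].ravel()
W=[]
for u,v in uv:
    y0,x0=int(v)-19,int(u)-19;pt=g[y0:y0+39,x0:x0+39];b=(pt<70).astype(np.uint8)
    n,l,stt,cen=cv2.connectedComponentsWithStats(b);k=1+np.argmax(stt[1:,4]);e=cen[k]+[x0,y0]
    r=Rm.T@np.array([(e[0]-K[0,2])/K[0,0],(e[1]-K[1,2])/K[1,1],1]);p=C+r*(.09-C[2])/r[2];W.append(p[:2]);print(e,stt[k],p)
W=np.array(W);A=M-M.mean(0);Bw=W-W.mean(0)
th=np.arctan2((A[:,0]*Bw[:,1]-A[:,1]*Bw[:,0]).sum(),(A*Bw).sum());print(W.mean(0),th)
P=cloud('w2.npz');k=(np.abs(P[:,0]-.547)<.05)&(np.abs(P[:,1]-.025)<.02);print(np.median(P[k][:,2]))
E
python3 rec.py
```

```text
[236.99809524 158.99619048] [ 10   8  23  23 525] [ 0.50060976 -0.01097365  0.09      ]
[234.14622642  66.24213836] [  8   6  25  27 636] [0.5166748  0.07686528 0.09      ]
[313.72988506 158.97318008] [  8   7  24  23 522] [ 0.57878589 -0.02503554  0.09      ]
[316.38382353  65.79264706] [  8   5  26  28 680] [0.59483417 0.06319539 0.09      ]
[0.54772616 0.02601287] -0.17826984280917196
0.08999426032065348
```

Call:
drive_tool --steps '[-0.0108,-0.0261,0.004,0,0,-2.5,-1,-0.0097,-0.0265,0.004,0,0,-2.5,-1,-0.0085,-0.027,0.004,0,0,-2.4,-1,-0.0073,-0.0272,0.004,0,0,-2.5,-1,-0.0062,-0.0276,0.004,0,0,-2.5,-1,-0.005,-0.0278,0.004,0,0,-2.5,-1,-0.0037,-0.028,0.0039,0,0,-2.4,-1,-0.0026,-0.0281,0.004,0,0,-2.5,-1]'

```text
clock: 2.62
eef_pos: [0.4917, 0.1791, 0.3483]
tool_rot: [0.997, 0.082, -0.0, 0.0]
ft_force: [1.2, -0.1, 0.0]
grip_width: 0.0854
```

Call:
drive_tool --steps '[-0.0013,-0.0282,0.004,0,0,-2.5,-1,-0.0002,-0.0283,0.004,0,0,-2.5,-1,0,0,0,0,0,0,-1,0,0,0,0,0,0,-1]'

```text
clock: 2.95
eef_pos: [0.4799, 0.2346, 0.34]
tool_rot: [0.992, 0.126, -0.001, 0.001]
ft_force: [-0.3, -0.5, -0.4]
grip_width: 0.0852
```

```bash
python3 - <<'E'
from plan import *
from fit import *
st()
im,d,m=cam('wrist');save('w3.png',im);np.savez('w3.npz',im=im,d=d,mtx=m['mtx'],rvec=m['rvec'],tvec=m['tvec'])
P=cloud('w3.npz');q=fit(P,CASE,[.501,.3116,.252],.02);print(q)
L=local(P,q[0])
for a,b,y in((-.009,.009,.03),):
    k=(np.abs(L[:,0])<.02)&(np.abs(L[:,1])<.03)&(L[:,2]>.1)&(L[:,2]<.13);print('bar top',np.median(L[k][:,2]),np.percentile(L[k][:,0],[2,50,98]))
E
```

```text
t 2.95 p [0.4799 0.2346 0.34  ] yaw 0.2523 tilt [-0.0013 -0.0014] F [-0.29 -0.53 -0.44] T [-0.04  0.01  0.01] w 0.0852
(array([0.50232313, 0.31068895, 0.2530226 ]), np.int64(15757), np.float64(0.0005208459072161761))
bar top 0.11265042583656093 [-0.01002232 -0.000981    0.00934626]
```

View pics/w3.png

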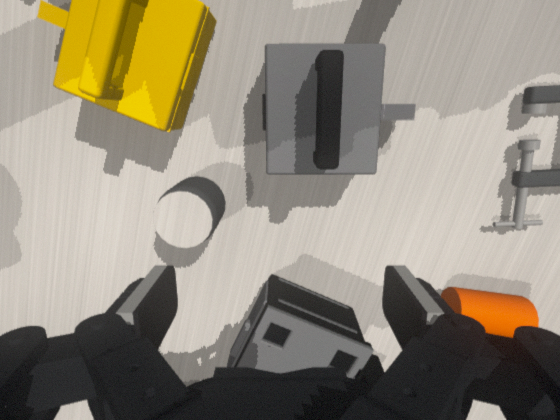

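The wrist view shows the grey case with its black bar at (328,110) and its lug at (398,112); the yellow look-alike is at (135,65) and the tin at (190,215). The choice of case is confirmed.

```bash
python3 - <<'E'
from plan import *
s=plan([.5023,.3107,.215],.253,6,-1)
plan([.5023,.3107,.158],.253,3,-1,s)
E
```

```text
max [0.0068 0.0115 0.0209 0.1    0.1    0.1   ]
0.0068, -0.0115, 0.0209, 0, 0, 0, -1, 0.0067, -0.0115, 0.0209, 0, 0, 0, -1, 0.0068, -0.0115, 0.0208, 0, 0, -0.1, -1, 0.0067, -0.0114, 0.0209, 0, 0, 0, -1, 0.0068, -0.0115, 0.0209, 0, 0, 0, -1, 0.0068, -0.0115, 0.0209, 0.1, 0.1, 0, -1

max [0.     0.0001 0.019  0.     0.     0.    ]
0, 0, 0.019, 0, 0, 0, -1, 0, 0, 0.019, 0, 0, 0, -1, 0, 0.0001, 0.019, 0, 0, 0, -1
```

Call:
drive_tool --steps '[0.0068,-0.0115,0.0209,0,0,0,-1,0.0067,-0.0115,0.0209,0,0,0,-1,0.0068,-0.0115,0.0208,0,0,0,-1,0.0067,-0.0114,0.0209,0,0,0,-1,0.0068,-0.0115,0.0209,0,0,0,-1,0.0068,-0.0115,0.0209,0.1,0.1,0,-1,0,0,0,0,0,0,-1,0,0,0,0,0,0,-1]'

```text
clock: 3.67
eef_pos: [0.5023, 0.3103, 0.2142]
tool_rot: [0.992, 0.125, -0.001, 0.0]
ft_force: [0.8, -0.0, 0.1]
grip_width: 0.0852
```

```bash
python3 - <<'E'
from plan import *
st()
im,d,m=cam('wrist');save('w4.png',im)
E
```

```text
t 3.67 p [0.5023 0.3103 0.2142] yaw 0.2505 tilt [-0.0015 -0.0003] F [ 0.79 -0.05  0.14] T [-0.01 -0.   -0.03] w 0.0852
```

View pics/w4.png

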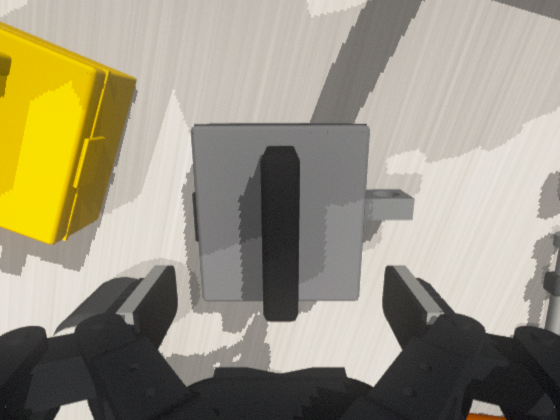

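The bar at (280,235) is midway between the fingers (175 and 385). I descend and close.

Call:
drive_tool --steps '[0,-0.0004,0.019,0,0,0,-1,0,0,0.019,0,0,0,-1,0,0,0.018,0,0,0,-1,0,0,0,0,0,0,-1,0,0,0,0,0,0,1,0,0,0,0,0,0,1,0,0,0,0,0,0,1,0,0,0,0,0,0,1]'

```text
clock: 4.38
eef_pos: [0.5031, 0.3133, 0.1613]
tool_rot: [0.992, 0.126, 0.002, -0.002]
ft_force: [-0.7, -0.4, 0.0]
grip_width: 0.0388
```

Call:
drive_tool --steps '[0,0,0,0,0,0,1,0,0,0,0,0,0,1,0,0,0,0,0,0,1,0,0,0,0,0,0,1]'

```text
clock: 4.72
eef_pos: [0.5021, 0.3131, 0.1604]
tool_rot: [0.992, 0.126, 0.001, -0.001]
ft_force: [-3.3, -1.2, 5.0]
grip_width: 0.0188
```

```bash
python3 - <<'E'
from plan import *
st()
E
```

```text
t 4.72 p [0.5021 0.3131 0.1604] yaw 0.2534 tilt [0.0018 0.0025] F [-3.29 -1.16  5.01] T [-0.17  0.48  0.03] w 0.0188
```

Call:
drive_tool --steps '[0,0,-0.005,0,0,0,1,0,0,-0.012,0,0,0,1,0,0,-0.022,0,0,0,1,0,0,-0.025,0,0,0,1,0,0,-0.025,0,0,0,1,0,0,-0.025,0,0,0,1,0,0,-0.025,0,0,0,1,0,0,-0.015,0,0,0,1]'

```text
clock: 5.38
eef_pos: [0.5022, 0.3128, 0.3153]
tool_rot: [0.992, 0.126, 0.001, -0.001]
ft_force: [0.5, 0.8, -4.5]
grip_width: 0.0191
```

Call:
drive_tool --steps '[0,0,-0.006,0,0,0,1,0,0,0,0,0,0,1,0,0,0,0,0,0,1]'

```text
clock: 5.63
eef_pos: [0.5016, 0.3125, 0.3178]
tool_rot: [0.992, 0.126, -0.0, -0.0]
ft_force: [0.1, -0.4, -5.8]
grip_width: 0.019
```

```bash
cat > look.py <<'E'
import sys
from plan import *
from fit import *
n=sys.argv[1]
st()
o=bot.get_obs()
im,d,m=cam('wrist');save(n+'.png',im);np.savez(n+'.npz',im=im,d=d,mtx=m['mtx'],rvec=m['rvec'],tvec=m['tvec'],p=o['eef_pos'],r=o['tool_rot'])
a,b,dd=cam('side');save(n+'s.png',a);np.savez(n+'s.npz',im=a,d=b,mtx=dd['mtx'],rvec=dd['rvec'],tvec=dd['tvec'])
a,b,dd=cam('scene');save(n+'c.png',a);np.savez(n+'c.npz',im=a,d=b,mtx=dd['mtx'],rvec=dd['rvec'],tvec=dd['tvec'])
E
python3 look.py w5
python3 - <<'E'
from plan import *
from fit import *
o=np.load('w5.npz');p=o['p'];yaw=.2534
def fit4(P,q):
    q=np.array(q,float)
    Bx=CASE
    for pad in(.015,.008,.005):
        L=local(P,q);sel=(np.abs(sdf(L,Bx))<pad)&(L[:,2]<.09)
        r=least_squares(lambda x:sdf(local(P[sel],x),Bx),q,loss='soft_l1',f_scale=.002,x_scale=[.01,.01,.1,.01]);q=r.x
    return q,sel.sum(),np.median(np.abs(r.fun))
for n in ('w5','w5s','w5c'):
    q=fit4(cloud(n+'.npz'),[p[0],p[1]-.0024,yaw,p[2]-.16]);print(n,q, 'rel', local(np.r_[[[q[0][0],q[0][1],q[0][3]]]],[p[0],p[1],yaw,p[2]]))
E
```

```text
t 5.63 p [0.5016 0.3125 0.3178] yaw 0.2531 tilt [-0.0009  0.0008] F [ 0.13 -0.39 -5.85] T [-0.02  0.   -0.03] w 0.0190
w5 (array([0.50026442, 0.30986684, 0.2496681 , 0.15743891]), np.int64(30692), np.float64(0.00044007224926290167)) rel [[-0.0019609  -0.00218324 -0.16040978]]
w5s (array([0.50038449, 0.31090053, 0.2516515 , 0.1577668 ]), np.int64(2976), np.float64(0.00073660731820358)) rel [[-0.00158552 -0.00121266 -0.1600819 ]]
w5c (array([0.49881562, 0.30925316, 0.25482228, 0.15715215]), np.int64(1669), np.float64(0.001287396266800897)) rel [[-0.00351728 -0.00241412 -0.16069654]]
```

View pics/w5.png

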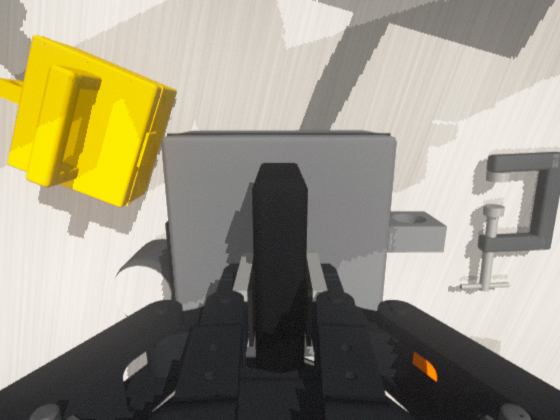

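View pics/w5s.png

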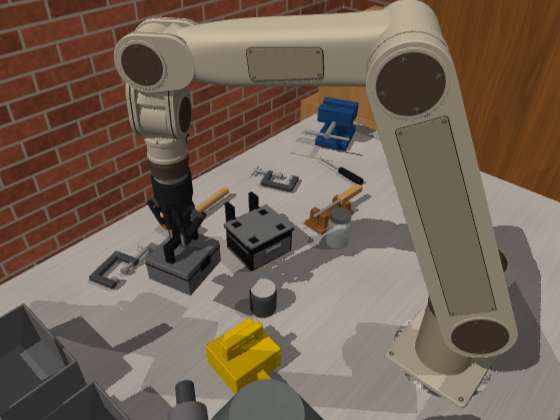

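```bash
python3 - <<'E'
from plan import *
from fit import *
for n in('w5','w5s','w5c'):
    P=cloud(n+'.npz');L=local(P,[.5003,.3099,.2497,.1575]);k=(np.abs(L[:,0])<.05)&(np.abs(L[:,1])<.055)&(np.abs(L[:,0])>.013)&(np.abs(L[:,2]-.069)<.006);L=L[k]
    c=np.linalg.lstsq(np.c_[L[:,:2],np.ones(len(L))],L[:,2],rcond=None)[0];print(n,c)
ya=-.180;c,s=np.cos(ya),np.sin(ya)
off=np.array([.0019,.0022]);tx=.5473+c*off[0]-s*off[1];ty=.0257+s*off[0]+c*off[1];print(tx,ty)
plan([tx,ty,.318],ya,14,1)
E
```

```text
w5 [-0.00842294 -0.00228226  0.06905087]
w5s [-0.01019535 -0.00117157  0.06919787]
w5c [-0.01054143  0.00235891  0.06853464]
0.5495631680778342 0.027524299934624803
max [6.40e-03 2.07e-02 1.00e-04 0.00e+00 1.00e-01 1.80e+00]
-0.0018, 0.0206, -0.0001, 0, 0, 1.8, 1, -0.0011, 0.0205, 0, 0, 0, 1.7, 1, -0.0005, 0.0207, -0.0001, 0, 0, 1.8, 1, 0.0002, 0.0206, -0.0001, 0, 0, 1.8, 1, 0.0008, 0.0206, 0, 0, 0, 1.8, 1, 0.0014, 0.0206, -0.0001, 0, 0.1, 1.7, 1, 0.0021, 0.0205, -0.0001, 0, 0, 1.8, 1, 0.0026, 0.0205, 0, 0, 0, 1.8, 1

0.0034, 0.0203, -0.0001, 0, 0, 1.8, 1, 0.004, 0.0203, -0.0001, 0, 0, 1.7, 1, 0.0045, 0.0201, 0, 0, 0, 1.8, 1, 0.0052, 0.0199, -0.0001, 0, 0, 1.8, 1, 0.0059, 0.0198, -0.0001, 0, 0, 1.7, 1, 0.0064, 0.0196, 0, 0, 0, 1.8, 1
```

Call:
drive_tool --steps '[-0.0018,0.0206,0,0,0,1.8,1,-0.0011,0.0205,0,0,0,1.7,1,-0.0005,0.0207,0,0,0,1.8,1,0.0002,0.0206,0,0,0,1.8,1,0.0008,0.0206,0,0,0,1.8,1,0.0014,0.0206,0,0,0,1.7,1,0.0021,0.0205,0,0,0,1.8,1,0.0026,0.0205,0,0,0,1.8,1]'

```text
clock: 6.45
eef_pos: [0.5291, 0.1488, 0.3177]
tool_rot: [1.0, 0.002, -0.001, -0.001]
ft_force: [-0.4, 0.9, -4.7]
grip_width: 0.019
```

Call:
drive_tool --steps '[0.0034,0.0203,0,0,0,1.8,1,0.004,0.0203,0,0,0,1.7,1,0.0045,0.0201,0,0,0,1.8,1,0.0052,0.0199,0,0,0,1.8,1,0.0059,0.0198,0,0,0,1.7,1,0.0064,0.0196,0,0,0,1.8,1,0,0,0,0,0,0,1,0,0,0,0,0,0,1]'

```text
clock: 7.12
eef_pos: [0.5499, 0.0269, 0.3176]
tool_rot: [0.996, -0.091, -0.001, -0.001]
ft_force: [0.4, 1.6, -4.9]
grip_width: 0.019
```

```bash
python3 look.py w6
python3 - <<'E'
from plan import *
from fit import *
o=np.load('w6.npz');p=o['p'];yaw=-.18
def fit4(P,q):
    q=np.array(q,float)
    for pad in(.015,.008,.005):
        L=local(P,q);sel=(np.abs(sdf(L,CASE))<pad)&(L[:,2]<.09)
        r=least_squares(lambda x:sdf(local(P[sel],x),CASE),q,loss='soft_l1',f_scale=.002,x_scale=[.01,.01,.1,.01]);q=r.x
    return q
for n in ('w6','w6s','w6c'):
    P=cloud(n+'.npz')
    q=fit4(P,[p[0],p[1]-.0024,yaw,p[2]-.16]);print(n,q)
    print('  org',fit(P[P[:,2]<.135],ORG,[.547,.0255,-.18],.02,pad=(.01,.008,.005,.005)))
plan([.5496,.0275,.26],-.18,4,1)
E
```

```text
t 7.12 p [0.5499 0.0269 0.3176] yaw -0.1818 tilt [-0.0012  0.0024] F [ 0.38  1.6  -4.94] T [0.04 0.01 0.01] w 0.0190
w6 [ 0.54759866  0.02528048 -0.18496269  0.15720755]
  org (array([ 0.5470628 ,  0.02493672, -0.17810533]), np.int64(3463), np.float64(0.000491277139575523))
w6s [ 0.54819     0.02698147 -0.18247006  0.15841369]
  org (array([ 0.54548221,  0.02680183, -0.18425319]), np.int64(2627), np.float64(0.0012524599581863194))
w6c [ 0.5472269   0.02614719 -0.17705456  0.15779063]
  org (array([ 0.54571919,  0.0249845 , -0.17856105]), np.int64(2032), np.float64(0.0013314837855819823))
max [0.0001 0.0003 0.0146 0.1    0.     0.1   ]
0, 0.0003, 0.0146, 0, 0, 0, 1, 0, 0.0003, 0.0145, -0.1, 0, 0, 1, -0.0001, 0.0003, 0.0146, 0, 0, 0.1, 1, 0, 0.0003, 0.0145, 0, 0, 0, 1
```

View pics/w6c.png

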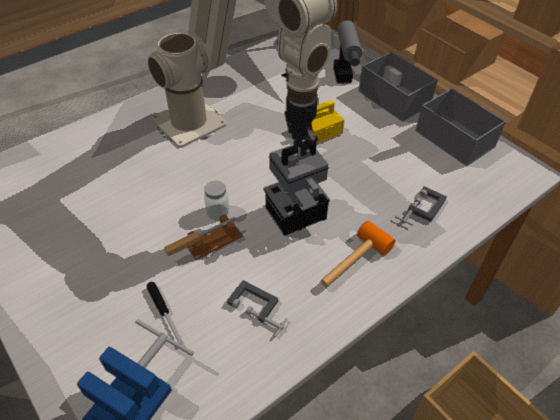

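View pics/w6.png

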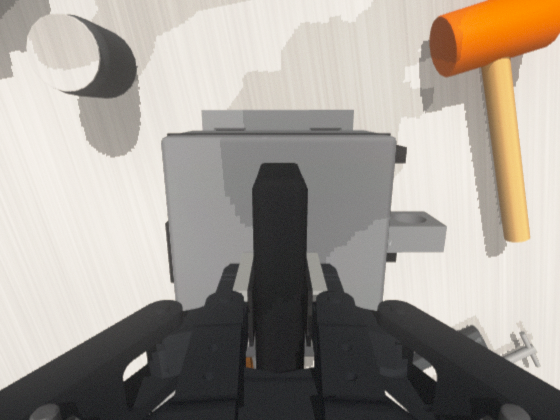

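The scene view shows the held case at (300,162) above the organiser (297,205); all three cameras put it within about 1.5 mm. Lowering.

Call:
drive_tool --steps '[-0.0009,0.0,0.0146,0,0,0,1,0,0.0,0.0145,0,0,0.1,1,0,0,0.0146,0,0,0,1,0,0,0.01,0,0,0,1,0,0,0,0,0,0,1,0,0,0,0,0,0,1]'

```text
clock: 7.77
eef_pos: [0.549, 0.0288, 0.2647]
tool_rot: [0.996, -0.09, -0.0, -0.001]
ft_force: [1.1, 0.8, -5.3]
grip_width: 0.0188
```

```bash
python3 look.py w7
python3 - <<'E'
from h import *
a=cv2.imread('pics/w7s.png')[180:290,200:320];b=cv2.imread('pics/w7c.png')[130:240,240:360]
cv2.imwrite('pics/w7z.png',np.hstack([cv2.resize(x,(400,367),interpolation=cv2.INTER_CUBIC) for x in(a,b)]))
E
```

```text
t 7.77 p [0.549  0.0288 0.2647] yaw -0.1804 tilt [-0.0004  0.0021] F [ 1.13  0.81 -5.25] T [ 0.01 -0.06  0.02] w 0.0188
```

View pics/w7z.png

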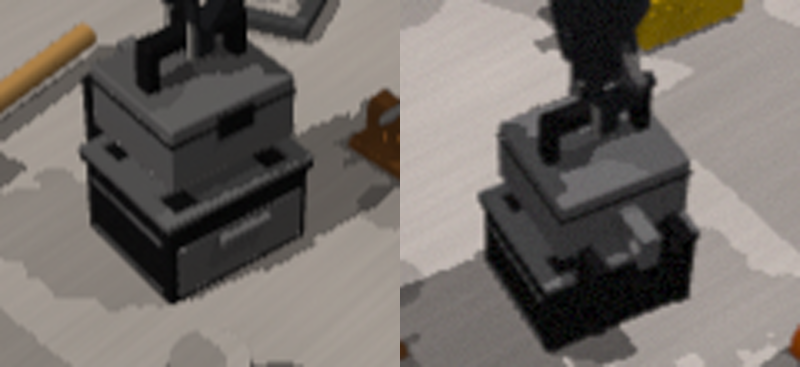

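Call:
drive_tool --steps '[0,0.0018,0.003,0,0,0,1,0,0,0.003,0,0,0,1,0,0,0.002,0,0,0,1,0,0,0,0,0,0,1,0,0,0,0,0,0,1]'

```text
clock: 8.33
eef_pos: [0.5489, 0.0264, 0.2569]
tool_rot: [0.996, -0.091, 0.0, -0.001]
ft_force: [0.0, -0.4, -5.3]
grip_width: 0.0189
```

Call:
drive_tool --steps '[0,-0.0004,0.002,0,0,0,1,0,0,0.002,0,0,0,1,0,0,0.002,0,0,0,1,0,0,0.002,0,0,0,1,0,0,0,0,0,0,1]'

```text
clock: 8.75
eef_pos: [0.5489, 0.0269, 0.2485]
tool_rot: [0.996, -0.091, -0.0, -0.001]
ft_force: [0.8, 0.3, -5.5]
grip_width: 0.0187
```

Call:
drive_tool --steps '[0,0,0.001,0,0,0,1,0,0,0.001,0,0,0,1,0,0,0.001,0,0,0,1,0,0,0.0005,0,0,0,1,0,0,0,0,0,0,1]'

```text
clock: 9.17
eef_pos: [0.5492, 0.0269, 0.2457]
tool_rot: [0.996, -0.091, 0.001, -0.001]
ft_force: [0.3, 0.5, -4.7]
grip_width: 0.019
```

Call:
drive_tool --steps '[0,0,0.001,0,0,0,1,0,0,0.001,0,0,0,1,0,0,0,0,0,0,1]'

```text
clock: 9.42
eef_pos: [0.5491, 0.0269, 0.2455]
tool_rot: [0.996, -0.091, 0.001, -0.001]
ft_force: [-4.1, 0.3, 5.5]
grip_width: 0.019
```

```bash
python3 look.py w8
python3 - <<'E'
from plan import *
from fit import *
o=np.load('w8.npz');p=o['p']
def fit4(P,q):
    q=np.array(q,float)
    for pad in(.015,.008,.005):
        L=local(P,q);sel=(np.abs(sdf(L,CASE))<pad)&(L[:,2]<.09)&(L[:,2]>.01)
        r=least_squares(lambda x:sdf(local(P[sel],x),CASE),q,loss='soft_l1',f_scale=.002,x_scale=[.01,.01,.1,.01]);q=r.x
    return q
for n in ('w8','w8s','w8c'):
    print(n,fit4(cloud(n+'.npz'),[.5475,.0255,-.18,.085]))
E
```

```text
t 9.42 p [0.5491 0.0269 0.2455] yaw -0.1815 tilt [0.0028 0.0023] F [-4.14  0.3   5.49] T [-0.01  0.89 -0.01] w 0.0190
w8 [ 0.54714414  0.02522998 -0.18480464  0.08518118]
w8s [ 0.54793389  0.02602837 -0.18261337  0.08616852]
w8c [ 0.54689956  0.02482092 -0.17895221  0.08567207]
```

The case rests at z ≈ 0.085 with a clear upward force, so it is seated. I open and go up.

Call:
drive_tool --steps '[0,0,-0.001,0,0,0,1,0,0,0,0,0,0,0,0,0,0,0,0,0,-1,0,0,0,0,0,0,-1,0,0,0,0,0,0,-1,0,0,0,0,0,0,-1,0,0,0,0,0,0,-1,0,0,0,0,0,0,-1]'

```text
clock: 10.23
eef_pos: [0.5493, 0.0269, 0.2446]
tool_rot: [0.996, -0.091, 0.001, -0.001]
ft_force: [1.3, -0.3, -0.7]
grip_width: 0.0856
```

Call:
drive_tool --steps '[0,0,-0.01,0,0,0,-1,0,0,-0.02,0,0,0,-1,0,0,-0.03,0,0,0,-1,0,0,-0.035,0,0,0,-1,0,0.02,-0.035,0,0,0,-1,0,0.02,-0.01,0,0,0,-1,0,0,0,0,0,0,-1,0,0,0,0,0,0,-1]'

```text
clock: 10.9
eef_pos: [0.542, -0.0134, 0.3862]
tool_rot: [0.996, -0.091, 0.002, -0.001]
ft_force: [0.4, 0.4, -0.9]
grip_width: 0.0855
```

```bash
python3 look.py w9
python3 - <<'E'
from plan import *
from fit import *
def fit4(P,q):
    q=np.array(q,float)
    for pad in(.015,.008,.005):
        L=local(P,q);sel=(np.abs(sdf(L,CASE))<pad)&(L[:,2]>.01)
        r=least_squares(lambda x:sdf(local(P[sel],x),CASE),q,loss='soft_l1',f_scale=.002,x_scale=[.01,.01,.1,.01]);q=r.x
    return q
for n in ('w9','w9s','w9c'):
    P=cloud(n+'.npz');print(n,fit4(P,[.5475,.0255,-.18,.085]))
    L=local(P,[.547,.0255,-.18,.085]);k=(np.abs(L[:,0])<.05)&(np.abs(L[:,1])<.055)&(np.abs(L[:,0])>.013)&(np.abs(L[:,2]-.069)<.006);L=L[k]
    print(np.linalg.lstsq(np.c_[L[:,:2],np.ones(len(L))],L[:,2],rcond=None)[0])
    print(fit(P,ROD,[.4797,-.2603,1.485],.036))
E
```

```text
t 10.90 p [ 0.542  -0.0134  0.3862] yaw -0.1832 tilt [0.0044 0.0024] F [ 0.37  0.42 -0.85] T [ 0.01 -0.04  0.06] w 0.0855
w9 [ 0.54765829  0.02446791 -0.17637131  0.08496234]
[ 0.00116356 -0.00070322  0.06901089]
(array([ 0.47953163, -0.26030434,  1.5051006 ]), np.int64(1107), np.float64(0.0007449620449150422))
w9s [ 0.54768259  0.026167   -0.18369841  0.08588873]
[ 6.89396930e-05 -8.32785572e-05  6.99623651e-02]
(array([ 0.47711545, -0.25840403,  1.52437059]), np.int64(370), np.float64(0.001401576407963328))
w9c [ 0.54660825  0.02488329 -0.17796625  0.08537598]
[-0.00645363  0.00319492  0.0694408 ]
(array([ 0.48061269, -0.25989121,  1.44815591]), np.int64(569), np.float64(0.0016840101227167913))
```

View pics/w9.png

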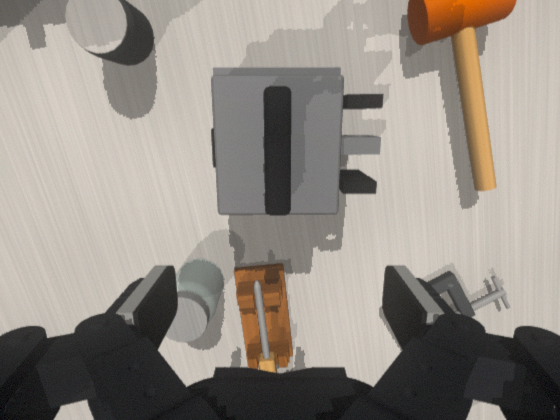

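The view shows the case seated and its lug at (360,145) in line between the organiser's lugs at (360,100) and (358,180). Now the rod; first I check the clearance to the screwdriver near the grip.

```bash
python3 - <<'E'
from plan import *
from fit import *
P=cloud('w1.npz')
k=(P[:,0]>.495)&(P[:,0]<.6)&(P[:,1]<-.28)&(P[:,1]>-.35)&(P[:,2]>.006)&(P[:,2]<.06)
S=P[k];print(S.min(0),S.max(0));print(np.percentile(S,[1,50,99],axis=0))
for a in np.arange(.495,.6,.01):
    T=S[(S[:,0]>a)&(S[:,0]<a+.01)]
    if len(T)>5: print(a,len(T),T[:,1].min().round(3),T[:,1].max().round(3),np.percentile(T[:,2],98).round(3))
# rod handle axis directly: handle top points and shaft top
q=[.4797,-.2603,1.485];L=local(P,q)
h=(L[:,0]<-.01)&(L[:,0]>-.095)&(np.abs(L[:,1])<.014)&(L[:,2]>.056)&(L[:,2]<.066)
sh=(L[:,0]>.02)&(L[:,0]<.1)&(np.abs(L[:,1])<.009)&(L[:,2]>.05)&(L[:,2]<.058)
print('handle top z',np.median(L[h][:,2]),'axis off',[ (np.percentile(L[h&(L[:,0]>a)&(L[:,0]<a+.02)][:,1],[3,97]).mean().round(4)) for a in(-.09,-.07,-.05,-.03)])
print('shaft',[np.median(L[sh&(L[:,0]>a)&(L[:,0]<a+.02)][:,1]).round(4) for a in(.02,.04,.06,.08)],'z',np.median(L[sh][:,2]))
hh=(np.abs(L[:,1])<.014)&(L[:,2]>.056)&(L[:,2]<.066); print('handle ends',np.percentile(L[hh][:,0],[.5,99.5]))
E
```

```text
[ 0.49528693 -0.29675797  0.00929925] [ 0.51046631 -0.28003823  0.04888073]
[[ 0.49542357 -0.29671142  0.01017437]
 [ 0.5021112  -0.29142864  0.01287727]
 [ 0.51046069 -0.28017151  0.04863754]]
0.495 80 -0.296 -0.28 0.049
0.505 30 -0.297 -0.281 0.04
handle top z 0.06103539485443983 axis off [np.float64(0.0003), np.float64(0.0004), np.float64(0.0005), np.float64(0.0008)]
shaft [np.float64(0.0014), np.float64(0.0013), np.float64(0.0016), np.float64(0.0006)] z 0.05399922941644265
handle ends [-0.09840609  0.0698015 ]
```

```bash
python3 - <<'E'
from plan import *
z=np.load('w1.npz');m=dict(mtx=z['mtx'],rvec=z['rvec'],tvec=z['tvec']);w=world(z['d'],m)
for u,v in((362,285),(375,285),(395,287),(375,275),(375,296),(390,280),(334,150),(334,238),(342,30)): print(u,v,w[v,u].round(4))
s=plan([.4755,-.3185,.25],1.487-np.pi/2,11,-0.3)
s=plan([.4755,-.3185,.17],1.487-np.pi/2,3,-0.1,s)
E
```

```text
362 285 [ 0.514  -0.4322  0.0232]
375 285 [ 0.5298 -0.4326  0.0242]
395 287 [ 0.4636 -0.2852  0.2952]
375 275 [ 0.5336 -0.4266  0.0095]
375 296 [ 0.5363 -0.4615  0.0009]
390 280 [ 0.4639 -0.2859  0.2884]
334 150 [ 0.4772 -0.2606  0.0602]
334 238 [ 0.4751 -0.3534  0.0622]
342 30 [ 0.4877 -0.151   0.0536]
max [0.0034 0.0285 0.0121 0.1    0.1    0.6   ]
-0.0009, 0.0285, 0.0121, 0, 0, -0.5, -0.3, -0.0011, 0.0285, 0.012, 0, 0, -0.5, -0.3, -0.0013, 0.0285, 0.0121, 0, 0, -0.5, -0.3, -0.0016, 0.0284, 0.012, 0, 0, -0.5, -0.3, -0.0019, 0.0285, 0.0121, -0.1, 0, -0.5, -0.3, -0.0021, 0.0284, 0.0121, 0, 0, -0.5, -0.3, -0.0024, 0.0284, 0.0121, 0, 0.1, -0.5, -0.3, -0.0026, 0.0283, 0.0121, 0, 0, -0.6, -0.3

-0.0029, 0.0284, 0.0121, 0, 0, -0.5, -0.3, -0.0032, 0.0283, 0.0121, 0, 0, -0.5, -0.3, -0.0034, 0.0283, 0.0121, 0, 0, -0.5, -0.3

max [0.     0.     0.0267 0.     0.     0.    ]
0, 0, 0.0267, 0, 0, 0, -0.1, 0, 0, 0.0267, 0, 0, 0, -0.1, 0, 0, 0.0266, 0, 0, 0, -0.1
```

Call:
drive_tool --steps '[-0.0009,0.0285,0.0121,0,0,-0.5,-1,-0.0011,0.0285,0.012,0,0,-0.5,-1,-0.0013,0.0285,0.0121,0,0,-0.5,-1,-0.0016,0.0284,0.012,0,0,-0.5,-1,-0.0019,0.0285,0.0121,0,0,-0.5,-1,-0.0021,0.0284,0.0121,0,0,-0.5,-0.5,-0.0024,0.0284,0.0121,0,0.1,-0.5,-0.3,-0.0026,0.0283,0.0121,0,0,-0.6,-0.3]'

```text
clock: 11.72
eef_pos: [0.4933, -0.2356, 0.2854]
tool_rot: [0.999, -0.054, 0.0, -0.002]
ft_force: [0.5, -0.1, 0.2]
grip_width: 0.0556
```

Call:
drive_tool --steps '[-0.0034,0.0283,0.0121,0,0,-0.5,-0.3,-0.0034,0.0283,0.0121,0,0,-0.5,-0.3,-0.0034,0.0283,0.0121,0,0,-0.5,-0.3,0,0,0.02,0,0,0,-0.3,0,0,0.02,0,0,0,-0.3,0,0,0.02,0,0,0,-0.3,0,0,0,0,0,0,-0.3,0,0,0,0,0,0,-0.3]'

```text
clock: 12.38
eef_pos: [0.4746, -0.3173, 0.1888]
tool_rot: [0.999, -0.041, -0.001, -0.003]
ft_force: [0.7, 0.1, 1.1]
grip_width: 0.0557
```

```bash
python3 look.py w10
python3 - <<'E'
from plan import *
from fit import *
P=cloud('w10.npz')
print(fit(P,ROD,[.4797,-.2603,1.487],.036,pad=(.012,.008,.005,.004)))
L=local(P,[.4797,-.2603,1.487])
for a in np.arange(-.06,.11,.02):
    k=(L[:,0]>a)&(L[:,0]<a+.02)&(np.abs(L[:,1])<.016)&(L[:,2]>(.057 if a<0 else .048))&(L[:,2]<.066); print(a.round(2),k.sum(),np.percentile(L[k][:,1],[3,97]).mean() if k.sum()>5 else 0)
plan([.4745,-.320,.104],1.490-np.pi/2,4,-.3)
E
```

```text
t 12.38 p [ 0.4746 -0.3173  0.1888] yaw -0.0829 tilt [-0.0015  0.0051] F [0.67 0.13 1.12] T [ 0.02  0.05 -0.05] w 0.0557
(array([ 0.47929903, -0.25993469,  1.493401  ]), np.int64(8503), np.float64(0.0005202031496462055))
-0.06 1158 0.00028355743785471194
-0.04 1263 0.0004638837353975788
-0.02 1331 0.0005396506043697444
0.0 693 0.0005997031019439529
0.02 694 0.0006146774360851941
0.04 733 0.0006423552126913544
0.06 356 0.0009292029258239514
0.08 0 0
0.1 0 0
max [0.0006 0.0004 0.0221 0.1    0.1    0.1   ]
-0.0006, 0.0004, 0.022, 0, -0.1, 0, -0.3, -0.0005, 0.0004, 0.0221, 0, 0, -0.1, -0.3, -0.0005, 0.0004, 0.022, -0.1, -0.1, 0, -0.3, -0.0005, 0.0004, 0.022, 0, -0.1, 0, -0.3
```

View pics/w10.png

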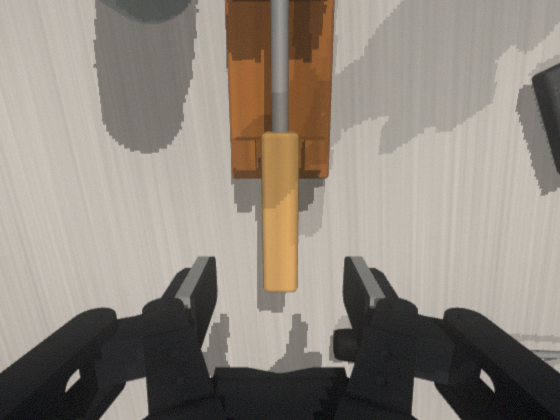

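The handle at (281,210) is centred between the fingers (215 and 345), and its line is upright in the picture, so the yaw matches. I go down and grip.

Call:
drive_tool --steps '[0,0.0005,0.022,0,-0.1,0,-0.3,0,0.0005,0.0221,0,0,0,-0.3,0,0.0005,0.022,-0.1,-0.1,0,-0.3,0,0.0005,0.019,0,-0.1,0,-0.3,0,0,0,0,0,0,-0.3,0,0,0,0,0,0,-0.3]'

```text
clock: 13.03
eef_pos: [0.4756, -0.3203, 0.1062]
tool_rot: [0.999, -0.042, -0.001, -0.0]
ft_force: [0.3, -0.1, 0.9]
grip_width: 0.0553
```

```bash
python3 -c "
from plan import *
st()"
```

```text
t 13.03 p [ 0.4756 -0.3203  0.1062] yaw -0.0834 tilt [-0.0028  0.001 ] F [ 0.32 -0.07  0.94] T [ 0.08 -0.01  0.05] w 0.0553
```

Call:
drive_tool --steps '[-0.001,0,0.002,0,0,0,-0.3,0,0,0,0,0,0,1,0,0,0,0,0,0,1,0,0,0,0,0,0,1,0,0,0,0,0,0,1,0,0,0,0,0,0,1]'

```text
clock: 13.53
eef_pos: [0.4751, -0.3209, 0.1052]
tool_rot: [0.999, -0.042, -0.0, 0.0]
ft_force: [0.3, 0.3, 5.7]
grip_width: 0.0212
```

```bash
python3 -c "
from plan import *
st()"
```

```text
t 13.53 p [ 0.4751 -0.3209  0.1052] yaw -0.0838 tilt [-0.0003 -0.0007] F [0.29 0.28 5.73] T [0.2  0.16 0.08] w 0.0212
```

Call:
drive_tool --steps '[0,0,-0.003,0,0,0,1,0,0,-0.006,0,0,0,1,0,0,-0.015,0,0,0,1,0,0,-0.02,0,0,0,1,0,0,-0.02,0,0,0,1,0,0,-0.02,0,0,0,1,0,0,-0.012,0,0,0,1,0,0,0,0,0,0,1]'

```text
clock: 14.2
eef_pos: [0.476, -0.3214, 0.2031]
tool_rot: [0.999, -0.042, 0.001, 0.001]
ft_force: [0.6, -0.5, 0.0]
grip_width: 0.021
```

```bash
python3 look.py w11
cat > rodfit.py <<'E'
from plan import *
from fit import *
# rod in tool frame: unknown offset along and pitch. full 5dof fit
RB=[B(-.1,0,-.011,.011,-.011,.011)]
def rsdf(L):
    h=sdf(L,RB); r=np.hypot(L[:,1],L[:,2])-.005; ax=np.maximum(r,np.maximum(-L[:,0],L[:,0]-.115))
    return np.minimum(h,ax)
def rl(P,q): # q: x,y,z of shoulder, yaw, pitch(up +)
    Rm=R.from_euler('ZY',[q[3],-q[4]]).as_matrix(); return (P-np.array(q[:3]))@Rm
def rodfit(P,q,pads=(.02,.01,.006,.004)):
    q=np.array(q,float)
    for pad in pads:
        L=rl(P,q);sel=(np.abs(rsdf(L))<pad)&(L[:,0]>-.035)
        r=least_squares(lambda x:rsdf(rl(P[sel],x)),q,loss='soft_l1',f_scale=.0015,x_scale=[.01,.01,.01,.1,.1]);q=r.x
    return q,sel.sum(),np.median(np.abs(r.fun))
E
python3 - <<'E'
from rodfit import *
o=np.load('w11.npz');p=o['p'];yaw=-.084+np.pi/2
q0=[p[0]+.06*np.cos(yaw),p[1]+.06*np.sin(yaw),p[2]-.0545,yaw,0]
for n in('w11','w11s','w11c'):
    q=rodfit(cloud(n+'.npz'),q0);print(n,np.round(q[0],4),q[1:],'rel TCP',np.round(q[0][:3]-p,4))
E
```

```text
t 14.20 p [ 0.476  -0.3214  0.2031] yaw -0.0837 tilt [ 0.0024 -0.0027] F [ 0.63 -0.46  0.03] T [-0.17 -0.08 -0.02] w 0.0210
w11 [ 0.4808 -0.2605  0.1475  1.4942 -0.0029] (np.int64(10572), np.float64(0.00039104906337347886)) rel TCP [ 0.0048  0.0609 -0.0557]
w11s [ 0.4798 -0.2583  0.1472  1.5036  0.0018] (np.int64(207), np.float64(0.0010599106804834394)) rel TCP [ 0.0037  0.0631 -0.0559]
w11c [ 0.4781 -0.2621  0.145   1.4894  0.0037] (np.int64(276), np.float64(0.0011426403546758322)) rel TCP [ 0.0021  0.0593 -0.0581]
```

View pics/w11.png

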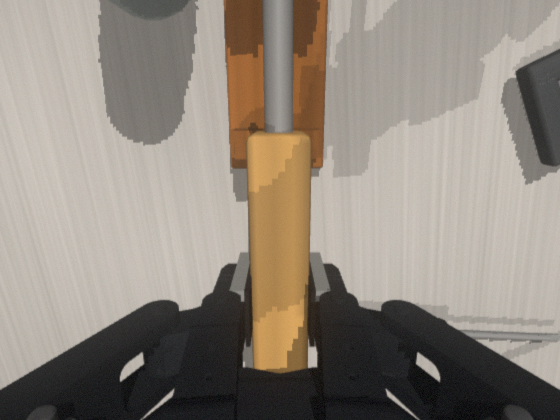

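```bash
python3 - <<'E'
from plan import *
plan([.581,-.2356,.185],-.187,8,1)
E
```

```text
max [0.0124 0.0127 0.0018 0.1    0.1    0.8   ]
0.0124, -0.0116, 0.0017, 0, 0, 0.7, 1, 0.0123, -0.0118, 0.0017, 0, 0.1, 0.8, 1, 0.0121, -0.012, 0.0017, 0, 0, 0.7, 1, 0.012, -0.0121, 0.0018, 0, 0, 0.8, 1, 0.0118, -0.0123, 0.0017, 0, 0, 0.7, 1, 0.0116, -0.0124, 0.0017, 0, 0.1, 0.7, 1, 0.0115, -0.0126, 0.0018, 0, 0, 0.8, 1, 0.0113, -0.0127, 0.0017, -0.1, 0, 0.7, 1
```

Call:
drive_tool --steps '[0.0124,-0.0116,0.0017,0,0,0.7,1,0.0123,-0.0118,0.0017,0,0.1,0.8,1,0.0121,-0.012,0.0017,0,0,0.7,1,0.012,-0.0121,0.0018,0,0,0.8,1,0.0118,-0.0123,0.0017,0,0,0.7,1,0.0116,-0.0124,0.0017,0,0.1,0.7,1,0.0115,-0.0126,0.0018,0,0,0.8,1,0.0113,-0.0127,0.0017,-0.1,0,0.7,1]'

```text
clock: 15.02
eef_pos: [0.5811, -0.235, 0.1836]
tool_rot: [0.996, -0.094, -0.001, 0.0]
ft_force: [0.1, -0.2, -1.4]
grip_width: 0.0214
```

Call:
drive_tool --steps '[0,0,0.01,0,0,0,1,0,0,0.0075,0,0,0,1,0,0,0,0,0,0,1,0,0,0,0,0,0,1]'

```text
clock: 15.35
eef_pos: [0.5798, -0.2362, 0.1665]
tool_rot: [0.996, -0.094, -0.002, 0.0]
ft_force: [-0.1, -0.7, -0.6]
grip_width: 0.0211
```

```bash
python3 look.py w12
cat > ins.py <<'E'
import sys
from rodfit import *
n=sys.argv[1]
o=np.load(n+'.npz');p=o['p'];yaw=1.391
q0=[p[0]+.06*np.cos(yaw),p[1]+.06*np.sin(yaw),p[2]-.056,yaw,0]
for s,oq in((n,[.5470,.0254,-.180]),(n+'s',[.5454,.0266,-.180]),(n+'c',[.5458,.025,-.180])):
    P=cloud(s+'.npz');q=rodfit(P,q0)
    of=fit(P[P[:,2]<.17],ORG[2:],oq,.1,pad=(.008,.006,.005,.004)) if 0 else None
    Rm=R.from_euler('ZY',[q[0][3],-q[0][4]]).as_matrix();sh=q[0][:3];tip=sh+.115*Rm[:,0]
    L=local(np.array([sh,tip]),oq)
    print(s,np.round(q[0],4),q[1],q[2].round(4),'in org: shoulder',L[0].round(4),'tip',L[1].round(4))
E
python3 ins.py w12
```

```text
t 15.35 p [ 0.5798 -0.2362  0.1665] yaw -0.1876 tilt [-0.0035 -0.0002] F [-0.09 -0.68 -0.57] T [-0.09  0.01 -0.01] w 0.0211
w12 [ 5.9050e-01 -1.7600e-01  1.1090e-01  1.3887e+00 -9.0000e-04] 10575 0.0004 in org: shoulder [ 0.0788 -0.1903  0.1109] tip [ 0.0791 -0.0753  0.1108]
w12s [ 5.909e-01 -1.753e-01  1.129e-01  1.394e+00 -7.000e-04] 174 0.001 in org: shoulder [ 0.0809 -0.1905  0.1129] tip [ 0.0805 -0.0755  0.1128]
w12c [ 0.5903 -0.1778  0.1136  1.384  -0.004 ] 259 0.0011 in org: shoulder [ 0.0801 -0.1916  0.1136] tip [ 0.0809 -0.0766  0.1131]
```

View pics/w12.png

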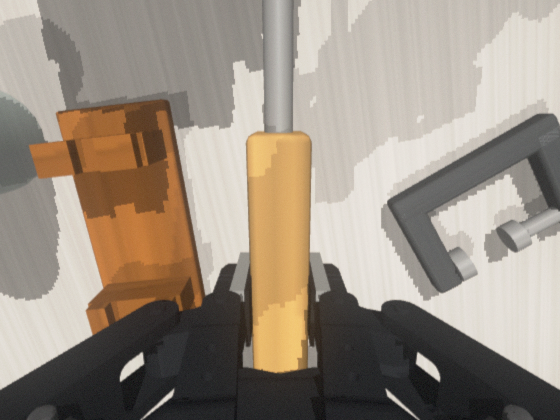

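View pics/w12c.png

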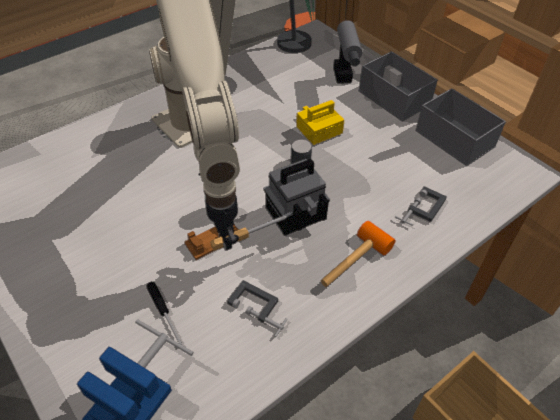

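All three cameras put the rod axis within about 1.5 mm of the hole axis (x 79–81, z 111–113.5 mm), with the tip 30 mm short of the lug. I insert in stages, watching the force.

Call:
drive_tool --steps '[0,-0.008,0,0,0,0,1,0,-0.01,0,0,0,0,1,0,-0.01,0,0,0,0,1,0,-0.01,0,0,0,0,1,-0.0003,-0.01,0,0,0,0,1,0,-0.004,0,0,0,0,1,0,0,0,0,0,0,1]'

```text
clock: 16.08
eef_pos: [0.5912, -0.1831, 0.1685]
tool_rot: [0.996, -0.092, 0.0, 0.001]
ft_force: [-0.1, -0.4, -0.7]
grip_width: 0.0211
```

```bash
python3 look.py w13; python3 ins.py w13
```

```text
t 16.08 p [ 0.5912 -0.1831  0.1685] yaw -0.1843 tilt [ 0.0007 -0.0014] F [-0.07 -0.38 -0.75] T [-0.06 -0.06  0.  ] w 0.0211
w13 [ 6.0200e-01 -1.2290e-01  1.1280e-01  1.3918e+00 -1.0000e-03] 10569 0.0004 in org: shoulder [ 0.0806 -0.136   0.1128] tip [ 0.0805 -0.021   0.1127]
w13s [ 0.603  -0.1226  0.1158  1.3033  0.083 ] 134 0.0012 in org: shoulder [ 0.0834 -0.1365  0.1158] tip [ 0.0934 -0.0223  0.1253]
w13c [ 0.6205 -0.0297  0.1073  1.5447  0.0417] 107 0.0013 in org: shoulder [ 0.0833 -0.0404  0.1073] tip [0.0656 0.0731 0.1121]
```

Call:
drive_tool --steps '[0,-0.01,0,0,0,0,1,0,-0.01,0,0,0,0,1,0,-0.01,0,0,0,0,1,0,-0.01,0,0,0,0,1,-0.0003,-0.01,0,0,0,0,1,0,-0.006,0,0,0,0,1,0,0,0,0,0,0,1]'

```text
clock: 16.82
eef_pos: [0.6013, -0.1278, 0.1683]
tool_rot: [0.996, -0.092, 0.0, 0.001]
ft_force: [-0.8, 0.1, -1.7]
grip_width: 0.021
```

```bash
python3 look.py w14; python3 ins.py w14
```

```text
t 16.82 p [ 0.6013 -0.1278  0.1683] yaw -0.1843 tilt [ 0.0007 -0.0012] F [-0.84  0.06 -1.7 ] T [-0.05 -0.   -0.01] w 0.0210
w14 [ 6.1210e-01 -6.7600e-02  1.1270e-01  1.3937e+00 -1.2000e-03] 9956 0.0004 in org: shoulder [ 0.0807 -0.0799  0.1127] tip [0.0804 0.0351 0.1126]
w14s [ 0.6243 -0.0566  0.1347  1.4045 -0.1022] 52 0.0014 in org: shoulder [ 0.0925 -0.0678  0.1347] tip [0.0909 0.0466 0.123 ]
w14c [ 0.6122 -0.0626  0.1155  1.3325  0.0852] 226 0.0016 in org: shoulder [ 0.081  -0.0743  0.1155] tip [0.0877 0.0401 0.1253]
```

View pics/w14.png

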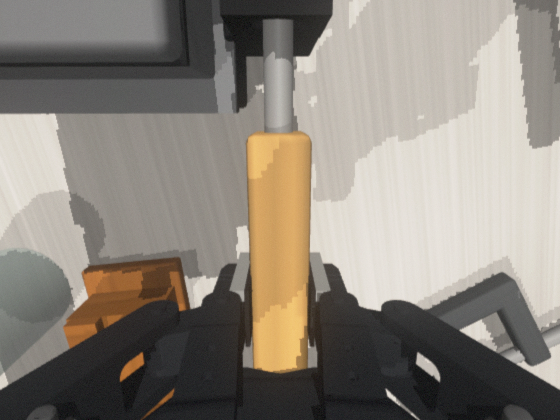

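The shaft enters the outer lug at (278,40) with the shoulder at (279,132). About 33 mm remain.

Call:
drive_tool --steps '[0,-0.008,0,0,0,0,1,0,-0.008,0,0,0,0,1,0,-0.008,0,0,0,0,1,0,-0.004,0,0,0,0,1,0,-0.002,0,0,0,0,1,0,0,0,0,0,0,1]'

```text
clock: 17.47
eef_pos: [0.6067, -0.0995, 0.1683]
tool_rot: [0.996, -0.093, 0.0, 0.001]
ft_force: [-0.5, 0.8, -1.2]
grip_width: 0.0209
```

```bash
python3 look.py w15; python3 ins.py w15
```

```text
t 17.47 p [ 0.6067 -0.0995  0.1683] yaw -0.1856 tilt [ 0.0008 -0.0015] F [-0.47  0.8  -1.23] T [-0.07  0.01 -0.  ] w 0.0209
w15 [ 0.6124  0.0072  0.1097  1.3939 -0.2326] 5325 0.0007 in org: shoulder [ 0.0676 -0.0062  0.1097] tip [0.0672 0.1057 0.0832]
w15s [ 0.6361 -0.0208  0.1377  1.5452 -0.1992] 66 0.0015 in org: shoulder [ 0.0977 -0.0304  0.1377] tip [0.0804 0.081  0.115 ]
w15c [ 0.6329  0.0569  0.116   1.7607 -0.061 ] 90 0.0015 in org: shoulder [0.0799 0.047  0.116 ] tip [0.0385 0.154  0.109 ]
```

View pics/w15.png

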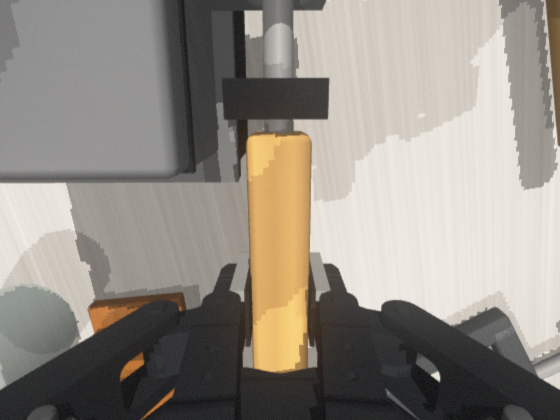

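The shaft now runs through the outer lug (276,98) into the case lug (285,5), with about 4–5 mm between the shoulder (279,133) and the lug's face. Final nudges.

Call:
drive_tool --steps '[0,-0.0015,0,0,0,0,1,0,-0.0015,0,0,0,0,1,0,-0.001,0,0,0,0,1,0,0,0,0,0,0,1]'

```text
clock: 17.95
eef_pos: [0.6073, -0.0962, 0.1683]
tool_rot: [0.996, -0.093, 0.0, 0.001]
ft_force: [0.2, 0.5, -0.9]
grip_width: 0.0211
```

Call:
drive_tool --steps '[0,-0.001,0,0,0,0,1,0,0,0,0,0,0,1]'

```text
clock: 18.12
eef_pos: [0.6075, -0.0952, 0.1683]
tool_rot: [0.996, -0.093, 0.0, 0.001]
ft_force: [0.0, 0.0, -2.1]
grip_width: 0.021
```

Call:
drive_tool --steps '[0,-0.001,0,0,0,0,1,0,0,0,0,0,0,1]'

```text
clock: 18.28
eef_pos: [0.6075, -0.0949, 0.1683]
tool_rot: [0.996, -0.093, 0.0, 0.001]
ft_force: [-0.4, -3.4, -0.7]
grip_width: 0.0208
```

Call:
drive_tool --steps '[0,-0.001,0,0,0,0,1,0,0,0,0,0,0,1]'

```text
clock: 18.45
eef_pos: [0.6075, -0.0947, 0.1683]
tool_rot: [0.996, -0.094, 0.0, 0.002]
ft_force: [-0.8, -5.3, -0.8]
grip_width: 0.0211
```

```bash
python3 look.py w16
```

```text
t 18.45 p [ 0.6075 -0.0947  0.1683] yaw -0.1878 tilt [ 0.0001 -0.0045] F [-0.76 -5.28 -0.81] T [-1.05  0.23  0.02] w 0.0211
```

View pics/w16.png

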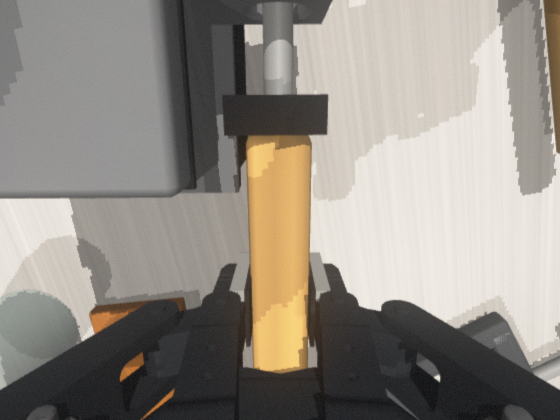

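The handle is up against the lug: the shoulder meets it at (278,134) with a 5 N counter-force. I ease the push and lower the rod onto the bottom of the holes before letting go.

Call:
drive_tool --steps '[0,0.001,0.001,0,0,0,1,0,0,0.0015,0,0,0,1,0,0,0.0015,0,0,0,1,0,0,0,0,0,0,1]'

```text
clock: 18.93
eef_pos: [0.6078, -0.0949, 0.1643]
tool_rot: [0.996, -0.093, 0.001, 0.001]
ft_force: [-0.3, -4.4, 1.3]
grip_width: 0.021
```

Call:
drive_tool --steps '[0,0,0.001,0,0,0,1,0,0,0,0,0,0,1]'

```text
clock: 19.1
eef_pos: [0.6078, -0.0949, 0.1634]
tool_rot: [0.996, -0.093, 0.001, 0.001]
ft_force: [-0.3, -5.8, 1.4]
grip_width: 0.0211
```

Call:
drive_tool --steps '[0,0,0,0,0,0,0.2,0,0,0,0,0,0,-0.2,0,0,0,0,0,0,-0.4,0,0,0,0,0,0,-0.4,0,0,0,0,0,0,-0.4,0,0,0,0,0,0,-0.4]'

```text
clock: 19.6
eef_pos: [0.6077, -0.094, 0.1632]
tool_rot: [0.996, -0.093, 0.0, 0.001]
ft_force: [1.5, 0.6, 0.1]
grip_width: 0.0597
```

```bash
python3 look.py w17; python3 - <<'E'
from h import *
a=cv2.imread('pics/w17.png');b=cv2.imread('pics/w17c.png')[130:260,200:360]
cv2.imwrite('pics/w17z.png',np.hstack([cv2.resize(x,(400,s),interpolation=cv2.INTER_CUBIC)[:300] for x,s in((a,300),(b,325))]))
E
```

```text
t 19.60 p [ 0.6077 -0.094   0.1632] yaw -0.1863 tilt [ 0.0007 -0.0011] F [1.55 0.65 0.15] T [0.   0.01 0.03] w 0.0597
```

View pics/w17z.png

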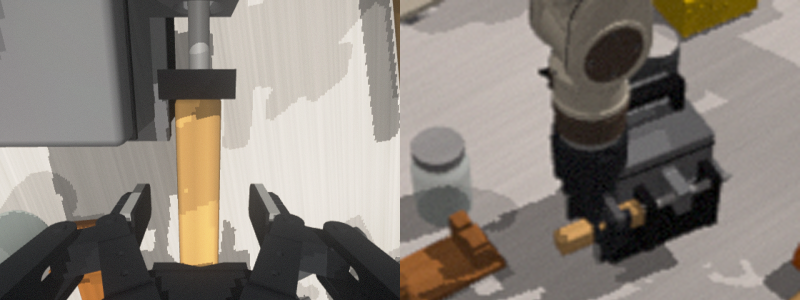

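The rod stays put with the fingers open on both sides, and its handle touches the lug at (198,98). I retract straight up, then away.

Call:
drive_tool --steps '[0,0,-0.01,0,0,0,-0.4,0,0,-0.02,0,0,0,-0.4,0,0,-0.03,0,0,0,-0.4,0,0,-0.03,0,0,0,-0.4,0,0.01,-0.03,0,0,0,-0.4,0,0.025,-0.02,0,0,0,-0.4,0,0.03,-0.02,0,0,0,-0.4,0,0.015,0,0,0,0,-0.4]'

```text
clock: 20.42
eef_pos: [0.5935, -0.1755, 0.3298]
tool_rot: [0.996, -0.094, 0.005, 0.002]
ft_force: [0.2, -0.3, 0.6]
grip_width: 0.0598
```

Call:
drive_tool --steps '[0,0,0,0,0,0,-0.4,0,0,0,0,0,0,-0.4]'

```text
clock: 20.58
eef_pos: [0.5923, -0.1734, 0.3232]
tool_rot: [0.996, -0.094, 0.0, 0.0]
ft_force: [0.1, 0.2, -0.2]
grip_width: 0.06
```

```bash
python3 look.py w18; python3 - <<'E'
from rodfit import *
def fit4(P,q):
    q=np.array(q,float)
    for pad in(.015,.008,.005):
        L=local(P,q);sel=(np.abs(sdf(L,CASE))<pad)&(L[:,2]>.01)
        r=least_squares(lambda x:sdf(local(P[sel],x),CASE),q,loss='soft_l1',f_scale=.002,x_scale=[.01,.01,.1,.01]);q=r.x
    return q
P=cloud('w18.npz');print('case',fit4(P,[.5475,.0255,-.18,.085]));oq=[.547,.0254,-.18]
print('org',fit(P[P[:,2]<.135],ORG,oq,.02,pad=(.01,.008,.005,.005)))
# handle-only fit (full handle box)
q=np.array([.618,-.035,.107,1.391,0.])
for pad in(.012,.007,.004):
    L=rl(P,q);sel=(np.abs(sdf(L,RB))<pad)&(L[:,0]<-.004)
    r=least_squares(lambda x:sdf(rl(P[sel],x),RB),q,loss='soft_l1',f_scale=.0015,x_scale=[.01,.01,.01,.1,.1]);q=r.x
Rm=R.from_euler('ZY',[q[3],-q[4]]).as_matrix();print('rod',q.round(4),sel.sum(),local(np.array([q[:3],q[:3]+.115*Rm[:,0]]),oq).round(4))
E
```

```text
t 20.58 p [ 0.5923 -0.1734  0.3232] yaw -0.1887 tilt [ 0.0007 -0.0008] F [ 0.07  0.17 -0.15] T [-0.01 -0.01  0.03] w 0.0600
case [ 0.5484739   0.02507071 -0.18036702  0.08470691]
org (array([ 0.54644012,  0.02516063, -0.18408339]), np.int64(5239), np.float64(0.0004769725913111103))
rod [ 6.1890e-01 -3.3600e-02  1.0680e-01  1.3898e+00 -5.0000e-04] 4147 [[ 0.0813 -0.0452  0.1068]
 [ 0.0815  0.0698  0.1068]]
```

View pics/w18.png

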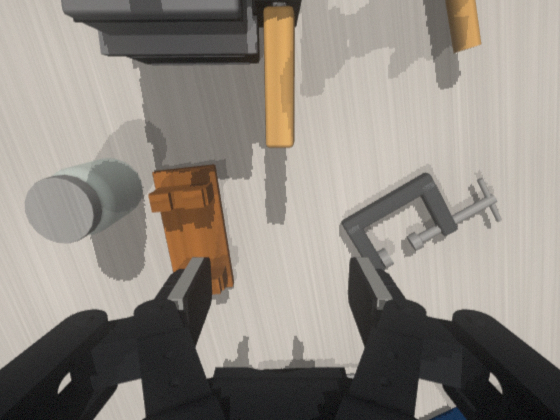

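View pics/w18c.png

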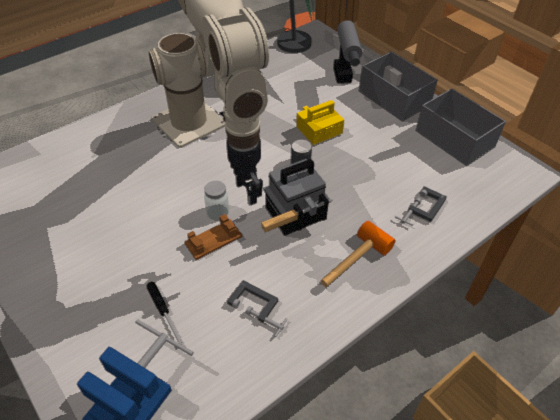

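The rod's handle (280,80) stands at the outer lug; the fit puts the shoulder at y = −45 mm and z = 107 mm, with the tip at y = +70 mm. The bystanders look unmoved.

```bash
python3 -c "
from h import *
print(job_done())"
```

```text
the job is handed in; nothing more can be done
None
```

The stack is assembled and locked, and I handed the job in at about 21 s of the 64 s allowed; `job_done()` gives no verdict. I set the grey case on the organiser with its feet in the recesses and let it go. I then threaded the rod through all three lugs from the −y side until its handle met the outer lug with about 5 N. Before releasing the rod I lowered it onto the bottom of the holes.

My last checks, fitted from the wrist camera after the arm had backed away:

| Check | Measured (organiser's frame) | Limit |
|---|---|---|
| Case sideways offset | about 2 mm | 6 mm |
| Case height | 84.7 mm | 82–88 mm |
| Case turn | below 0.005 rad | 0.08 rad |
| Rod shoulder | x 81, y −45, z 107 mm | x 71–89, y −58 to −42, z 103–121 mm |
| Rod tip | y +70 mm | above 52 mm |

- **Disagreements:** the three cameras differed by 1–2 mm on the positions. The scene and side fits of the rod were unusable once it was in the lugs because it was hidden, so the final rod figures rest on the wrist camera and its handle only.
- **Tip not seen:** the tip position follows from the fitted handle and the rod's known length.
- **Case tilt:** I measured it only before the rod went in, at 0.001–0.007 rad depending on the camera, against a limit of 0.04.
- **Bystanders:** they looked unmoved in the final pictures, but I did not measure them.

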